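Close the battery bay of a hardness-test readout unit

ROBOT

A 6-joint arm with a two-finger parallel gripper is mounted at the origin on the work surface. World frame = base frame: x ahead of the robot, y to its left, z up, the work surface at z = 0. Lengths are in mm, angles in degrees, forces in N, time in s.
With the tool pointing down it reaches from about 425 to 1125 mm from the base axis. Payload 14.9 kg.
Tool frame: the origin (TCP) lies at the very end of the fingers, on their centre line; the grasp point (between the pads) lies r.hold_point_z behind it (r.hold_point_z is the distance from the TCP to the grasp point, in mm); z points along the fingers, y is the direction in which the jaws open and shut (so a half turn about z gives the same grasp; the last joint's range is limited). The gripper opens to 91 mm and grips with 3 to 60 N. Pads are 32 mm wide; open, the fingers measure 118 mm over their backs; the gripper's body (76 mm by 178 mm) begins 60 mm behind the grasp point.
Start: joints at [61.518, 21.709, 99.362, -0, 58.929, -1.908], TCP at [313.154, 626.061, 213.932] pointing down, gripper open.
Joint ranges: [-158.91, 158.91], [-42.39, 125.64], [0.06, 152.35], [-60.88, 240.88], [17.5, 164.5], [-176.32, 176.32]. Speed limits (degrees/s): [108.29, 108.29, 136.94, 180, 180, 180].

INTERFACE

Orientations are given as [roll, pitch, yaw] about the fixed x, y, z axes, in that order (R = Rz(yaw) Ry(pitch) Rx(roll)).
In Python, from workcell import r gives the robot as it stands. The module is installed in compiled form; this text tells all that it offers.
- The arm moves only by the tool carry_out, never from a script. Its argument "targets" is a list of rows, each an object of numbers: "x", "y", "z": the shift along the tool's x, y, z in mm; "rx", "ry", "rz": the turn, a rotation vector about the tool's x, y, z in rad; "hand": the opening, from 0 (shut) to 1 (fully open). In form: [{"x": .., "y": .., "z": .., "rx": .., "ry": .., "rz": .., "hand": ..}, ...]. A call has 1 to 20 rows; each row shifts and turns the commanded pose from where the row before left it, along the tool's axes as they then stand; what a row does not reach is not made up. A row lasts 1/10 s, in which the tool goes at most 50 mm and 8.59 degrees, less where a joint would pass 70% of its speed; a pose out of reach is approached as far as the arm can. A call with a gripper value outside its range is refused whole. The fingers move at their own pace and stop on an object; "newtons" is the grip in N (left out, the last holds). Time passes only in rows, so rows that do not move let the fingers close. It gives the time, the measured TCP pose, the force and the opening at its end, in the units of the state.
- r.read_state(): the state, without advancing time (a new reading comes with each control period).
- r.grab_frame(name): name is "side" or "top"; returns a dict with "frame" (420x560x3 uint8, blue, green, red), "fx", "fy", "cx", "cy" (pixels), "k1" (the pictures are not rectified: a ray, as slopes to the right and down, at radius r is drawn at 1 + k1 r^2 times it, then the intrinsics apply), "camera_from_world" (4x4, takes a point from world to camera coordinates). Camera axes: x right, y down, z forward; pixel columns grow to the right and rows downward; lengths in mm; the calibration is good to about 2 mm. A picture is of the moment at which its call begins. There is no depth.
- r.hand_in(): hands the job in, once; it reports no verdict.
The state is a dict: "t": time; "joints": joint angles; "joint_vel": joint speeds; "tau": joint torques, N m; "tool_pos": TCP position; "eef_rot": TCP orientation; "wrist_force": force on the tool from outside, world axes, zero at the start; "moment": the same for the moment, N m; "finger_gap": opening from 0.0 (shut) to 1.0 (fully open).
Only numpy, scipy, OpenCV 4.12 (cv2) and the standard library are available. Lean on these libraries where they do the work, as an engineer would, in place of code of your own. Each camera call takes 0.05 s, during which the arm holds its last target.

TASK

Put the loose cover back on the open battery bay of the readout unit: hook the lip at its front end under the ledge at the front of the bay, then pivot the cover down until the sprung clip at the back snaps over it and it lies flat, and let go. Feel your way in and never force it: the plastic stands a firm fingertip push, not a shove. Leave the other things on the bench where they are.

Things in the scene. Friction and masses are not known exactly. Their poses are not given: they have to be found in the camera images.
- stand: Fixed dark steel stand, plate 224 x 172 x 12 mm; in it the white readout unit 170 x 136 mm, bay open on top. Origin: centre of the plate's underside; x from the unit's front to its rear, z up. The unit is wedged fast, but sits up to 13 mm forward or back (x) and 4 mm up or down (z) of the nominal figures given here; this shift is not measured, so feel for it. Unit top nominally z 75.
- ledge (a point): Fixed to the stand: nominal middle of the lower free edge of the front ledge. The ledge runs the full width, is 5.5 mm thick upward from here, and reaches 13.5 mm forward (stand -x) from here to the bay's front wall, with an open cavity below it for the lip. The lip goes under it with the cover's rear end raised by about 0.2 to 0.45 rad. Axes as the stand.
- rails (a point): Fixed to the stand: nominal centre of the bay, at the height of its rail tops. The bay opening is 109 mm (x) by 87 mm (y), 7 mm deep to the rails: flat, along both long sides (|y| 36 to 43.5 mm), full length; the closed cover's plate rests on them. Between the rails it is open for 10 mm below the tops (cells lie lower). Axes as the stand.
- closed (a point): Fixed to the stand: where the cover's origin lies nominally when closed, cover x along stand x, z up. The closed cover has 1.5 mm of play either way in x and 2.5 mm in y. Axes as the stand.
- cover: Loose grey plastic cover, about 0.13 kg, lying right way up. Origin: centre of its underside; x from its front (lip) to its rear, z up out of its top. In mm: plate x -53 to 53, y -41 to 41, z 4 to 10; lip x -62 to -40, y -32 to 32, z 0 to 4; two runners below the plate (|y| 28 to 32, z 0 to 4). On top an upright finger rib to grip or press: x 9 to 21, y -25 to 25, z 10 to 34.
- lip_tip (a point): Middle of the front edge of the cover's lip: at (-62, 0, 2) mm in the cover's frame.
- latch (a joint): Sprung steel clip in the middle of the bay's rear edge, 30 mm wide. 0 = fully forward (rest); up to 0.010 m as it is pushed back. In the stand's frame its nose is at x 48.5 mm, its flat underside at z 75.5, 1.5 mm over the closed cover; its sloping front rises to z 90 at x 56. The cover's rear edge, pressed down, drives it back (4 to 12 N on the rib top) until it springs over the plate.
- test_block: Bystander: steel disc 64 mm across, 12 mm thick. Origin: centre of underside.
- bottle: Bystander: small brown bottle, 56 mm across, 150 mm tall. Origin: centre of underside.
- caliper: Bystander: steel caliper 150 mm long, lying flat. Origin: middle of its beam, underside.
- anvil: Bystander: dark steel mushroom-shaped test anvil, 60 mm across, 45 mm tall. Origin: centre of underside.
There are look-alikes about, which are no part of the job. Several things have the shape of the cover; the one meant has the colours described above.

How it is judged (in metres and radians):
On the way:
1. the cover's lip has gone down into the front of the bay, its rear end still raised (z of lip_tip in the frame of stand between 0.044 and 0.0725 m and x of lip_tip in the frame of stand between -0.083 and -0.038 m and y of lip_tip in the frame of stand between -0.008 and 0.008 m and angle between the z axis of cover and the z axis of stand, either way round above 0.05 rad), for 0.1 s.
At the end, for the whole second after the job is handed in: The cover lies in the bay, flat (within 0.035 rad) and square (within 0.08 rad) to the stand, its origin within 15.5 mm (x), 4 mm (y) and 5.5 mm (z) of the nominal closed position (this includes the unit's shift), the clip sprung forward over it (joint latch below 2 mm), at rest and released (angle between the z axis of cover and the z axis of stand, either way round below 0.035 rad and angle between the x axis of cover and the x axis of stand, either way round below 0.08 rad and x of cover in the frame of stand between -0.0155 and 0.0155 m and y of cover in the frame of stand between -0.004 and 0.004 m and z of cover in the frame of stand between 0.0585 and 0.0695 m and value of joint latch below 0.002 m and linear speed of cover below 0.02 m/s); the robot touches nothing.
It fails at once if the cover was forced: more than 30 N between the cover and the unit or stand (contact force between cover and stand above 30 N).
It fails at once if the robot pushed the unit or stand itself with more than 30 N (contact force between any of the arm, the fingers and stand above 30 N).
It fails at once if a bystander was moved more than 20 mm (distance of any of test_block, bottle, caliper, anvil from where it was at the start of the episode above 0.02 m).
It also fails if it takes over 66 s, if anything falls off the work surface, if the arm or the gripper's body presses on something with over 40 N, if the wrist force passes 120 N, or if a joint passes its speed limit or range.

## Working session

There is one attempt and no reset: what is moved stays moved. The work goes in short steps, Python scripts to look and compute and a tool call to move; the robot and the scene stay as the last step left them, time stands still between calls to the robot, and variables do not carry over. Pictures are saved under pics/ and viewed, and the job is handed in when it is done.

Besides the shell and the picture viewer there is one more tool, called after "Request:" as a command line: name --argument value ..., lists and objects as JSON in quotes. carry_out: Moves the arm, as the interface text tells. Its arguments: {"type":"object","properties":{"targets":{"type":"array","items":{"type":"object","properties":{"x":{"type":"number"},"y":{"type":"number"},"z":{"type":"number"},"rx":{"type":"number"},"ry":{"type":"number"},"rz":{"type":"number"},"hand":{"type":"number"}}}},"newtons":{"type":"number"}},"required":["targets"]}

```bash
mkdir -p pics; ls
python3 - <<'E'
from workcell import r
import cv2,pickle
print(r.read_state(), r.hold_point_z)
d={}
for n in("side","top"):
    f=r.grab_frame(n); d[n]=f; cv2.imwrite(f"pics/{n}0.png",f["frame"])
    print(n,{k:v for k,v in f.items() if k!="frame"})
pickle.dump(d,open("f0.pkl","wb"))
E
```

```text
pics
{'t': 0.0, 'joints': array([ 6.15207029e+01,  2.17372511e+01,  9.93967152e+01, -1.09176118e-03,
        5.89287015e+01, -1.90662818e+00]), 'joint_vel': array([-0.05157112,  0.07901272, -0.00440763,  0.1009021 ,  0.06003301,
       -0.00267983]), 'tau': array([ 2.33358558e-03, -7.63728333e+01, -4.34372449e+01,  6.51279534e-02,
        4.24837600e-02, -9.21182209e-05]), 'tool_pos': array([312.93286539, 625.70163394, 213.29411947]), 'eef_rot': array([-1.79937336e+02, -1.15102160e-03,  1.53427894e+02]), 'wrist_force': array([-0.01189031,  0.36738101, -0.65286569]), 'moment': array([-0.01156199, -0.03563588,  0.03114723]), 'finger_gap': 1.0005225814836487} 18.8
side {'fx': 403.469936694767, 'fy': 403.469936694767, 'cx': 273.56843229747165, 'cy': 214.99125442176958, 'k1': 0.004073314524085333, 'camera_from_world': array([[ 9.20396181e-01, -3.90596702e-01,  1.74667228e-02,
        -5.31498819e+02],
       [-1.95168692e-01, -4.97684457e-01, -8.45115000e-01,
         2.29687241e+02],
       [ 3.38792049e-01,  7.74431661e-01, -5.34299121e-01,
         5.87167991e+02],
       [ 0.00000000e+00,  0.00000000e+00,  0.00000000e+00,
         1.00000000e+00]])}
top {'fx': 485.80719286050976, 'fy': 485.80719286050976, 'cx': 278.9355698801629, 'cy': 206.69901078734782, 'k1': 0.05431944751388263, 'camera_from_world': array([[ 2.11800644e-02, -9.99756376e-01, -6.21239374e-03,
         8.26949892e+01],
       [-9.95389495e-01, -2.05053214e-02, -9.36978397e-02,
         6.21984981e+02],
       [ 9.35476255e-02,  8.16827775e-03, -9.95581298e-01,
         9.39722170e+02],
       [ 0.00000000e+00,  0.00000000e+00,  0.00000000e+00,
         1.00000000e+00]])}
```

View pics/side0.png

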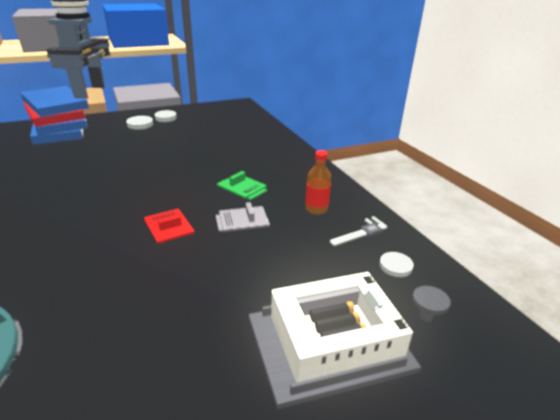

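View pics/top0.png

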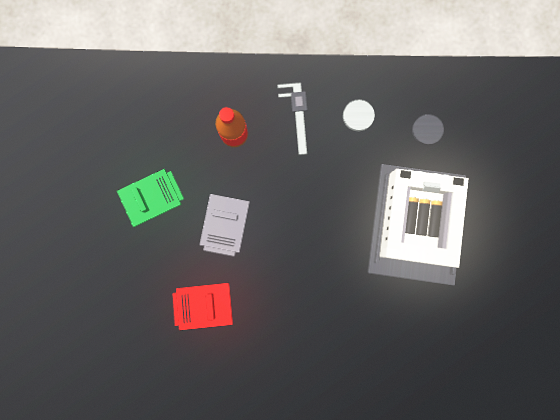

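Candidates shaped like the cover in the top view: green (150,197), grey (224,223) and red (203,306). Only the grey one matches "loose grey plastic". I'll confirm it in an enlarged crop and look closer at the stand.

Run:
```python
import cv2,pickle,numpy as np
d=pickle.load(open("f0.pkl","rb"))
t=d["top"]["frame"];s=d["side"]["frame"]
a=cv2.resize(t[180:270,180:270],(400,400),interpolation=cv2.INTER_CUBIC)
b=cv2.resize(t[150:290,355:495],(400,400),interpolation=cv2.INTER_CUBIC)
cv2.imwrite("pics/crop1.png",np.hstack([a,b]))
a=cv2.resize(s[190:240,205:285],(640,400),interpolation=cv2.INTER_CUBIC)
cv2.imwrite("pics/crop2.png",a)
b=cv2.resize(s[260:400,240:420],(770,600),interpolation=cv2.INTER_CUBIC)
cv2.imwrite("pics/crop3.png",b)
```

```text
(no output)
```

View pics/crop1.png

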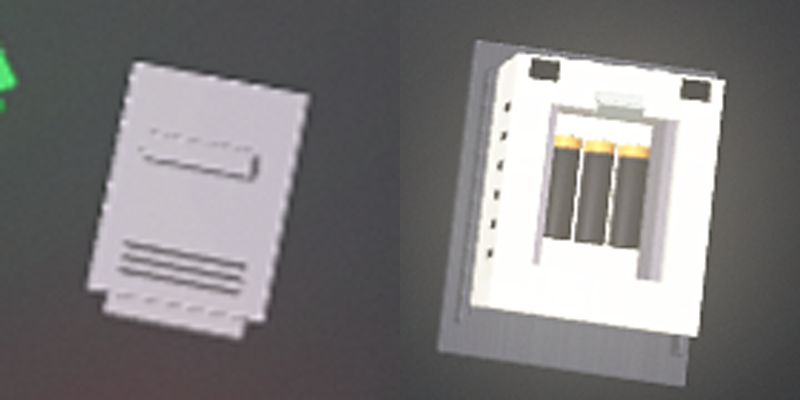

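View pics/crop3.png

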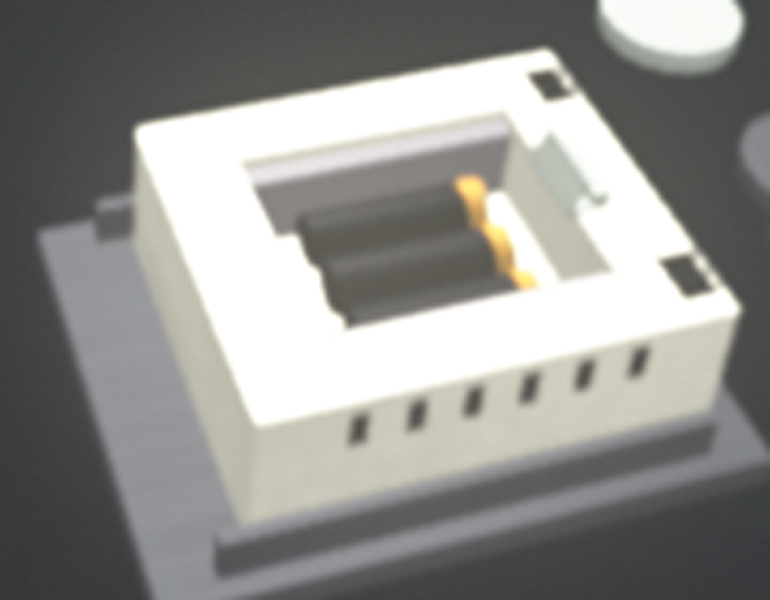

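View pics/crop2.png

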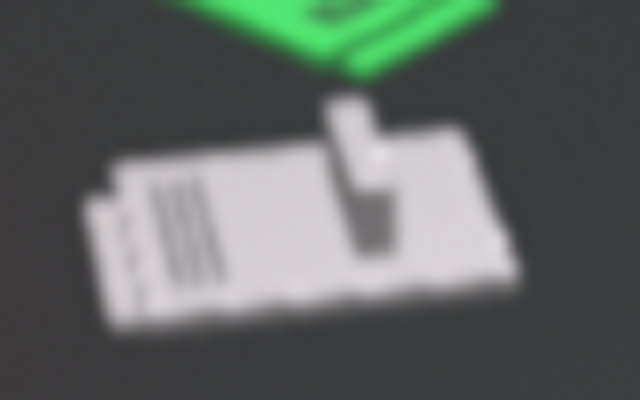

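Confirmed: the grey part at (224,223) has the rib near its rear (up in the picture) and the lip at the lower end. The clip is at the upper end of the bay, so the cover and stand already have roughly the same heading. Next I'll measure corners.

```bash
cat > h.py <<'E'
import numpy as np,cv2
def ray(f,px):
    K=np.array([[f["fx"],0,f["cx"]],[0,f["fy"],f["cy"]],[0,0,1.]])
    u=np.array([(px[0]-f["cx"])/f["fx"],(px[1]-f["cy"])/f["fy"]]);s=u.copy()
    for _ in range(20): s=u/(1+f["k1"]*(s@s))
    M=f["camera_from_world"];R=M[:3,:3];t=M[:3,3]
    return -R.T@t, R.T@np.array([s[0],s[1],1.])
def onz(f,px,z):
    c,d=ray(f,px); return c+d*(z-c[2])/d[2]
def proj(f,P):
    M=f["camera_from_world"];q=M[:3,:3]@np.asarray(P,float)+M[:3,3];s=q[:2]/q[2]
    s=s*(1+f["k1"]*(s@s));return np.array([s[0]*f["fx"]+f["cx"],s[1]*f["fy"]+f["cy"]])
def subpix(f,pts,w=3):
    g=cv2.cvtColor(f["frame"],cv2.COLOR_BGR2GRAY)
    p=np.array(pts,np.float32).reshape(-1,1,2)
    return cv2.cornerSubPix(g,p.copy(),(w,w),(-1,-1),(3,30,0.01)).reshape(-1,2)
E
python3 - <<'E'
import pickle,numpy as np,cv2
from h import *
d=pickle.load(open("f0.pkl","rb"));T=d["top"];S=d["side"]
np.set_printoptions(precision=1,suppress=True)
def rep(name,f,pts,z):
    p=subpix(f,pts); W=np.array([onz(f,q,z) for q in p])
    print(name,np.abs(p-np.array(pts)).max(1)); print(p.tolist()); print(W[:,:2].tolist(),"centre",W[:,:2].mean(0))
    for i in range(4):
        e=W[(i+1)%4]-W[i];print("  len %.1f dir %.2f"%(np.linalg.norm(e[:2]),np.degrees(np.arctan2(e[1],e[0]))))
c=lambda x,y:(180+x/4.444-.4,180+y/4.444-.4)
rep("cover top",T,[c(133,62),c(310,95),c(266,322),c(88,290)],10) # rearL, rearR, frontR, frontL
e=lambda x,y:(240+x/4.278-.4,260+y/4.278-.4)
rep("unit side",S,[e(547,50),e(740,310),e(258,425),e(135,130)],75)
g=lambda x,y:(355+(x-400)/2.857-.4,150+y/2.857-.4)
rep("plate top",T,[g(476,40),g(727,76),g(686,386),g(438,350)],12)
b=cv2.resize(T["frame"][155:290,360:480],(720,810),interpolation=cv2.INTER_CUBIC)
b=cv2.resize(T["frame"][155:255,360:480],(720,600),interpolation=cv2.INTER_CUBIC)
b=np.clip((b.astype(float)-150)*2.4,0,255).astype(np.uint8)
cv2.imwrite("pics/crop4.png",b)
m=cv2.inRange(T["frame"],(110,110,110),(255,255,255))[180:270,180:270]
E
```

```text
cover top [0.7 0.4 0.6 0.3]
[[210.2777862548828, 193.34365844726562], [248.97714233398438, 200.9114532470703], [238.81712341308594, 251.80032348632812], [199.3155517578125, 244.54469299316406]]
[[646.4251297148173, 236.44499119658985], [632.5367850184273, 157.1195914944579], [528.9347916700999, 174.79569634256595], [541.9127454248638, 254.917432916813]] centre [587.5 205.8]
  len 80.5 dir -99.93
  len 105.1 dir 170.32
  len 81.2 dir 80.80
  len 106.1 dir -10.02
unit side [0.5 0.5 0.6 0.6]
[[367.72906494140625, 270.75531005859375], [412.94854736328125, 331.5190124511719], [299.2821350097656, 358.9674377441406], [270.98822021484375, 289.37969970703125]]
[[694.9114782968568, -128.07079363874067], [678.7318799325885, -264.016621402374], [508.74320978264336, -244.97489330306064], [525.2904898365252, -109.1089859807924]] centre [ 601.9 -186.5]
  len 136.9 dir -96.79
  len 171.1 dir 173.61
  len 136.9 dir 83.06
  len 170.7 dir -6.38
plate top [0.3 1.7 0.5 0.3]
[[381.3957824707031, 163.3355255126953], [468.331787109375, 177.88650512695312], [454.2088623046875, 284.68231201171875], [367.7476501464844, 272.4504699707031]]
[[714.8896156863651, -111.26061092547243], [688.1097510250182, -285.5827454765574], [473.83892166361926, -254.48652806285799], [493.50853320414797, -84.37534187159923]] centre [ 592.6 -183.9]
  len 176.4 dir -98.73
  len 216.5 dir 171.74
  len 171.2 dir 83.40
  len 223.0 dir -6.92
```

View pics/crop4.png

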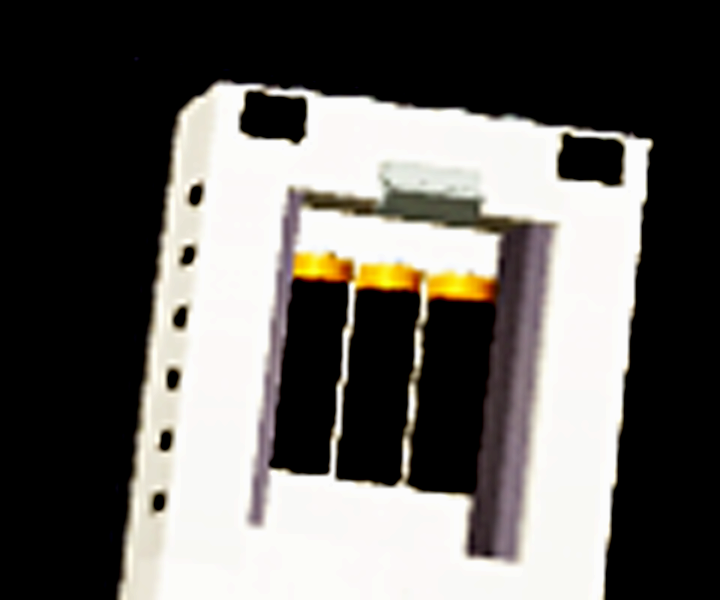

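Run:
```python
import pickle,numpy as np,cv2
from h import *
d=pickle.load(open("f0.pkl","rb"));T=d["top"];S=d["side"]
np.set_printoptions(precision=1,suppress=True)
g=lambda x,y:(355+(x-400)/2.857-.4,150+y/2.857-.4)
k=lambda x,y:(360+x/6-.4,155+y/6-.4)
e=lambda x,y:(240+x/4.278-.4,260+y/4.278-.4)
tp=subpix(T,[k(651,138),g(697,335)]);tp=np.vstack([k(218,84),tp])
sp=subpix(S,[e(547,50),e(740,310),e(258,425)])
print(tp)
def tri(a,b):
    c1,d1=ray(T,a);c2,d2=ray(S,b)
    A=np.array([d1,-d2]).T;s=np.linalg.lstsq(A,c2-c1,rcond=None)[0]
    p,q=c1+d1*s[0],c2+d2*s[1];return (p+q)/2,np.linalg.norm(p-q)
for a,b in zip(tp,sp):
    print(*tri(a,b))
for z in(71,75,79): 
    print(z,[onz(T,a,z)[:2] for a in tp],[onz(S,b,z)[:2] for b in sp])
# plate in side view
pl=[e(38,232),e(770,462)]
print([onz(S,p,12) for p in subpix(S,pl[:1])])
# plate by lines: grey mask
b=cv2.resize(S["frame"][290:400,240:420],(800,489),interpolation=cv2.INTER_CUBIC)
b=np.clip(b.astype(float)*2,0,255).astype(np.uint8);cv2.imwrite("pics/crop5.png",b)
b=cv2.resize(T["frame"][155:290,360:480],(533,600),interpolation=cv2.INTER_CUBIC)
b=np.clip(b.astype(float)*1.8,0,255).astype(np.uint8);cv2.imwrite("pics/crop6.png",b)
```

```text
[[395.9 168.6]
 [468.3 177.9]
 [458.3 267.3]]
[ 694.5 -126.9   74. ] 2.2662670068665345
[ 679.  -262.8   73.5] 1.8141595259377261
[ 509.8 -242.2   71.1] 0.8938683446636161
71 [array([ 694., -127.]), array([ 678.6, -263.2]), array([ 509.4, -242. ])] [array([ 698.2, -124.3]), array([ 681.8, -261.4]), array([ 510.3, -242.2])]
75 [array([ 693.3, -126. ]), array([ 677.9, -261.6]), array([ 509.5, -240.6])] [array([ 694.9, -128.1]), array([ 678.7, -264. ]), array([ 508.7, -245. ])]
79 [array([ 692.6, -125.1]), array([ 677.3, -260.1]), array([ 509.6, -239.2])] [array([ 691.7, -131.9]), array([ 675.6, -266.6]), array([ 507.2, -247.7])]
[array([494.3, -87.2,  12. ])]
```

View pics/crop6.png

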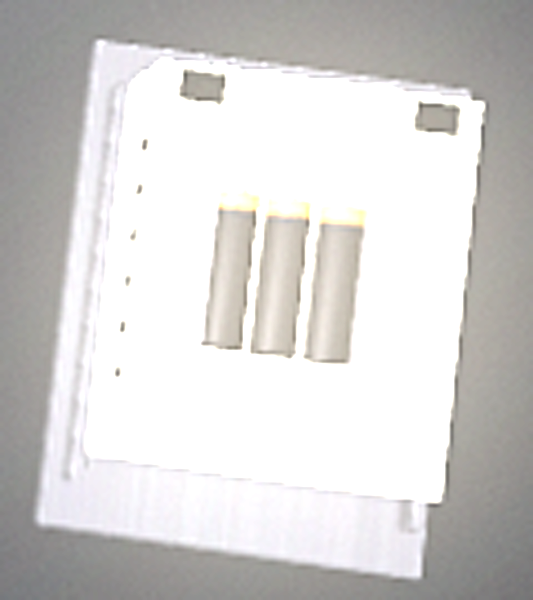

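View pics/crop5.png

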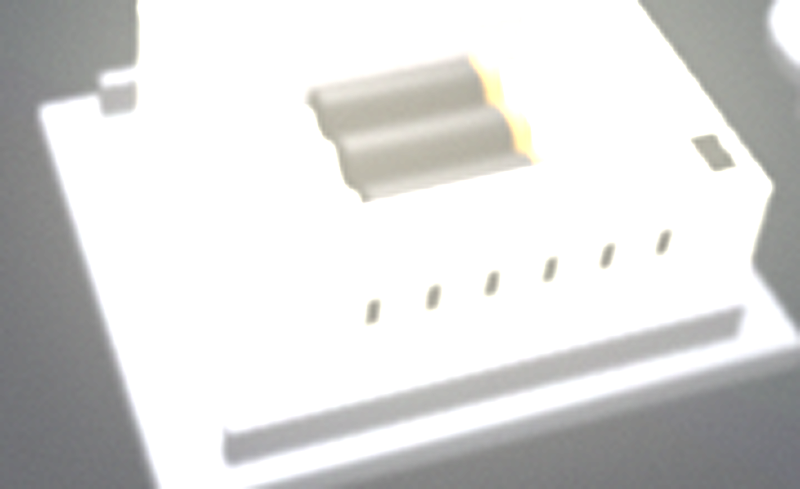

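```bash
cat >> h.py <<'E'
def U(p,c=(601.8,-185.3),yaw=-6.7):
    a=np.radians(yaw);v=np.asarray(p)[:2]-c;return np.array([np.cos(a)*v[0]+np.sin(a)*v[1],-np.sin(a)*v[0]+np.cos(a)*v[1]])
E
python3 - <<'E'
import pickle,numpy as np,cv2
from h import *
d=pickle.load(open("f0.pkl","rb"));T=d["top"];S=d["side"]
np.set_printoptions(precision=1,suppress=True)
k=lambda x,y:(360+x/6-.4,155+y/6-.4)
e=lambda x,y:(240+x/4.278-.4,260+y/4.278-.4)
for n,p in dict(rl=(300,190),rr=(555,222),fr=(520,560),clipL=(380,208),clipR=(480,220)).items(): print(n,U(onz(T,k(*p),75)))
for n,p in dict(fl=(245,162),rl=(508,115),rr=(612,270),fr=(347,327),clipnoseR=(575,213)).items(): print('S',n,U(onz(S,e(*p),75)))
# plate centre in U
print(U((594.4,-182.9)))
b=cv2.resize(S["frame"][280:345,285:400],(800,452),interpolation=cv2.INTER_CUBIC)
b=np.clip((b.astype(float)-100)*1.7,0,255).astype(np.uint8);cv2.imwrite("pics/crop7.png",b)
E
```

```text
rl [53.8 40.1]
rr [ 54.4 -39.8]
fr [-52.6 -40.2]
clipL [51.5 14.6]
clipR [ 51.9 -16.7]
S fl [-51.1  38.7]
S rl [52.8 36.4]
S rr [ 52.2 -43. ]
S fr [-43.9 -42. ]
S clipnoseR [ 52.8 -15.9]
[-7.6  1.5]
```

View pics/crop7.png

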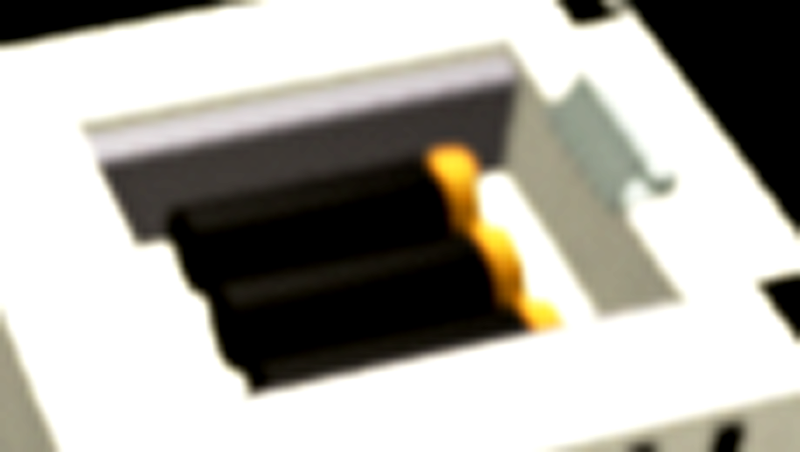

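Request:
carry_out --targets '[{"rz": 0.1276},{"rz": 0.1276},{"rz": 0.1276},{"rz": 0.1276},{"rz": 0.1276},{"rz": 0.1276},{"rz": 0.1276},{"rz": 0.1276},{"rz": 0.1276},{"rz": 0.1276},{"hand": 0.6}]' --newtons 20

```text
invalid input
```

Request:
carry_out --targets '[{"x": -23,"y": 22.3},{"x": -23,"y": 22.3},{"x": -23,"y": 22.3},{"x": -23,"y": 22.3},{"x": -23,"y": 22.3},{"x": -23,"y": 22.3},{"x": -23,"y": 22.3},{"x": -23,"y": 22.3},{"x": -23,"y": 22.3},{"x": -23,"y": 22.3},{"x": -23,"y": 22.3},{"x": -23,"y": 22.3},{"x": -23,"y": 22.3},{"x": -23,"y": 22.3},{"x": -23,"y": 22.3},{"x": -22.6,"y": 21.9},{"z": 30},{"z": 30},{"z": 30},{"z": 20}]'

```text
invalid input
```

Run:
```python
from workcell import r
import cv2,pickle
from h import *
print(r.read_state())
d={}
for n in("side","top"):
    f=r.grab_frame(n); d[n]=f
cv2.imwrite("pics/g1.png",np.hstack([cv2.resize(d["side"]["frame"][130:250,170:310],(400,343)),cv2.resize(d["top"]["frame"][130:290,140:320],(400,343))]))
pickle.dump(d,open("f1.pkl","wb"))
```

```text
{'t': 0.1, 'joints': array([ 6.15176333e+01,  2.17318396e+01,  9.93921644e+01,  9.07832308e-04,
        5.89288601e+01, -1.90756717e+00]), 'joint_vel': array([ 0.01953131, -0.09778854, -0.04466679,  0.07229122,  0.11437908,
        0.00205955]), 'tau': array([ 2.54958351e-03, -7.65031099e+01, -4.35291839e+01,  6.52178214e-02,
        3.98715748e-02,  7.95917998e-06]), 'tool_pos': array([312.98703715, 625.73977405, 213.39949896]), 'eef_rot': array([-1.79947191e+02, -2.53641620e-03,  1.53424730e+02]), 'wrist_force': array([-0.07440652,  0.66277419,  0.1077412 ]), 'moment': array([ 0.00284457, -0.04265645,  0.00878195]), 'finger_gap': 0.9972662951365308}
```

View pics/g1.png

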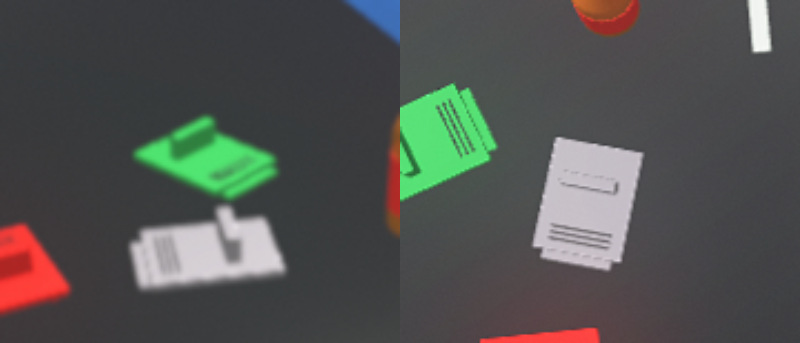

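The pictures show nothing has moved: both calls were refused as invalid input. I expect every row needs all seven fields.

Request:
carry_out --targets '[{"x": 0,"y": 0,"z": 0,"rx": 0,"ry": 0,"rz": 0.1276,"hand": 0.6},{"x": 0,"y": 0,"z": 0,"rx": 0,"ry": 0,"rz": 0.1276,"hand": 0.6},{"x": 0,"y": 0,"z": 0,"rx": 0,"ry": 0,"rz": 0.1276,"hand": 0.6},{"x": 0,"y": 0,"z": 0,"rx": 0,"ry": 0,"rz": 0.1276,"hand": 0.6},{"x": 0,"y": 0,"z": 0,"rx": 0,"ry": 0,"rz": 0.1276,"hand": 0.6},{"x": 0,"y": 0,"z": 0,"rx": 0,"ry": 0,"rz": 0.1276,"hand": 0.6},{"x": 0,"y": 0,"z": 0,"rx": 0,"ry": 0,"rz": 0.1276,"hand": 0.6},{"x": 0,"y": 0,"z": 0,"rx": 0,"ry": 0,"rz": 0.1276,"hand": 0.6},{"x": 0,"y": 0,"z": 0,"rx": 0,"ry": 0,"rz": 0.1276,"hand": 0.6},{"x": 0,"y": 0,"z": 0,"rx": 0,"ry": 0,"rz": 0.1276,"hand": 0.6}]' --newtons 20

```text
t: 1.2
tool_pos: [313.1, 625.9, 213.7]
eef_rot: [-180.0, 0.0, 80.0]
wrist_force: [0.7, 0.5, 0.8]
finger_gap: 0.599
```

Request:
carry_out --targets '[{"x": -22.9,"y": 22.4,"z": 0,"rx": 0,"ry": 0,"rz": 0,"hand": 0.6},{"x": -22.9,"y": 22.4,"z": 0,"rx": 0,"ry": 0,"rz": 0,"hand": 0.6},{"x": -22.9,"y": 22.4,"z": 0,"rx": 0,"ry": 0,"rz": 0,"hand": 0.6},{"x": -22.9,"y": 22.4,"z": 0,"rx": 0,"ry": 0,"rz": 0,"hand": 0.6},{"x": -22.9,"y": 22.4,"z": 0,"rx": 0,"ry": 0,"rz": 0,"hand": 0.6},{"x": -22.9,"y": 22.4,"z": 0,"rx": 0,"ry": 0,"rz": 0,"hand": 0.6},{"x": -22.9,"y": 22.4,"z": 0,"rx": 0,"ry": 0,"rz": 0,"hand": 0.6},{"x": -22.9,"y": 22.4,"z": 0,"rx": 0,"ry": 0,"rz": 0,"hand": 0.6},{"x": -22.9,"y": 22.4,"z": 0,"rx": 0,"ry": 0,"rz": 0,"hand": 0.6},{"x": -22.9,"y": 22.4,"z": 0,"rx": 0,"ry": 0,"rz": 0,"hand": 0.6},{"x": -22.9,"y": 22.4,"z": 0,"rx": 0,"ry": 0,"rz": 0,"hand": 0.6},{"x": -22.9,"y": 22.4,"z": 0,"rx": 0,"ry": 0,"rz": 0,"hand": 0.6},{"x": -22.9,"y": 22.4,"z": 0,"rx": 0,"ry": 0,"rz": 0,"hand": 0.6},{"x": -22.9,"y": 22.4,"z": 0,"rx": 0,"ry": 0,"rz": 0,"hand": 0.6},{"x": -22.9,"y": 22.4,"z": 0,"rx": 0,"ry": 0,"rz": 0,"hand": 0.6},{"x": -22.9,"y": 22.4,"z": 0,"rx": 0,"ry": 0,"rz": 0,"hand": 0.6},{"x": 0,"y": 0,"z": 35,"rx": 0,"ry": 0,"rz": 0,"hand": 0.6},{"x": 0,"y": 0,"z": 35,"rx": 0,"ry": 0,"rz": 0,"hand": 0.6},{"x": 0,"y": 0,"z": 35,"rx": 0,"ry": 0,"rz": 0,"hand": 0.6},{"x": 0,"y": 0,"z": 20,"rx": 0,"ry": 0,"rz": 0,"hand": 0.6}]'

```text
t: 3.2
tool_pos: [603.5, 204.0, 86.1]
eef_rot: [-179.9, 0.1, 80.3]
wrist_force: [0.2, 0.3, 0.1]
finger_gap: 0.594
```

Run:
```python
from workcell import r
import cv2,pickle
from h import *
print(r.read_state())
d={}
for n in("side","top"):
    f=r.grab_frame(n); d[n]=f
cv2.imwrite("pics/g2.png",np.hstack([cv2.resize(d["side"]["frame"][130:250,170:310],(400,343)),cv2.resize(d["top"]["frame"][130:290,140:320],(400,343))]))
pickle.dump(d,open("f1.pkl","wb"))
```

```text
{'t': 3.2, 'joints': array([ 1.65835544e+01,  2.60371252e+01,  1.09226861e+02, -3.92340528e-04,
        4.49000476e+01,  2.62834497e+01]), 'joint_vel': array([  0.17801035,  15.61850222,   0.83072376,  -0.066609  ,
       -17.1199974 ,  -0.10669742]), 'tau': array([-2.68044295e-01, -7.69517040e+01, -3.50544620e+01,  5.82046655e-02,
        2.23031309e-01,  1.75828001e-03]), 'tool_pos': array([603.51571405, 204.03712483,  86.11455641]), 'eef_rot': array([-1.79853047e+02,  7.28836728e-02,  8.03004765e+01]), 'wrist_force': array([0.17101945, 0.3151851 , 0.06703859]), 'moment': array([-0.11188889,  0.06532798, -0.02252297]), 'finger_gap': 0.5944676357983905}
```

View pics/g2.png

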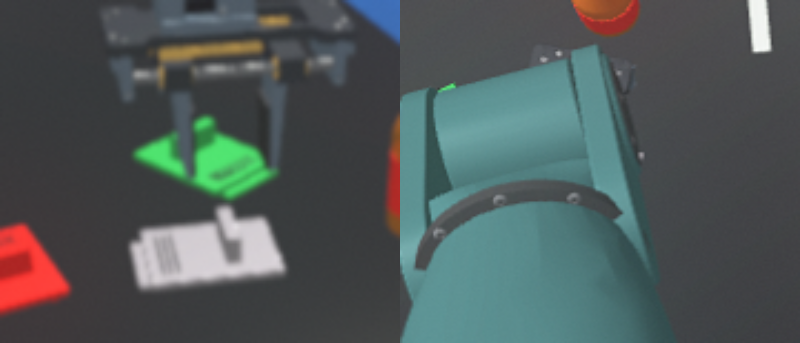

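Request:
carry_out --targets '[{"x": 0,"y": 0,"z": 30,"rx": 0,"ry": 0,"rz": 0,"hand": 0.6},{"x": 0,"y": 0,"z": 25,"rx": 0,"ry": 0,"rz": 0,"hand": 0.6},{"x": 0,"y": 0,"z": 12,"rx": 0,"ry": 0,"rz": 0,"hand": 0.6},{"x": 0,"y": 0,"z": 3,"rx": 0,"ry": 0,"rz": 0,"hand": 0.6},{"x": 0,"y": 0,"z": 0,"rx": 0,"ry": 0,"rz": 0,"hand": 0.6}]'

```text
t: 3.8
tool_pos: [605.3, 204.8, 19.8]
eef_rot: [180.0, -0.0, 80.3]
wrist_force: [-1.1, -0.1, 1.1]
finger_gap: 0.595
```

Run:
```python
from workcell import r
import cv2,pickle
from h import *
f=r.grab_frame("side")
cv2.imwrite("pics/g3.png",cv2.resize(f["frame"][160:250,190:310],(800,600)))
s=r.read_state();print(s["tool_pos"],s["eef_rot"],s["wrist_force"])
```

```text
[605.57779124 204.85992583  20.17222457] [ 1.79929610e+02 -3.37944584e-02  8.03233554e+01] [-0.26901784 -0.03592668 -0.15572897]
```

View pics/g3.png

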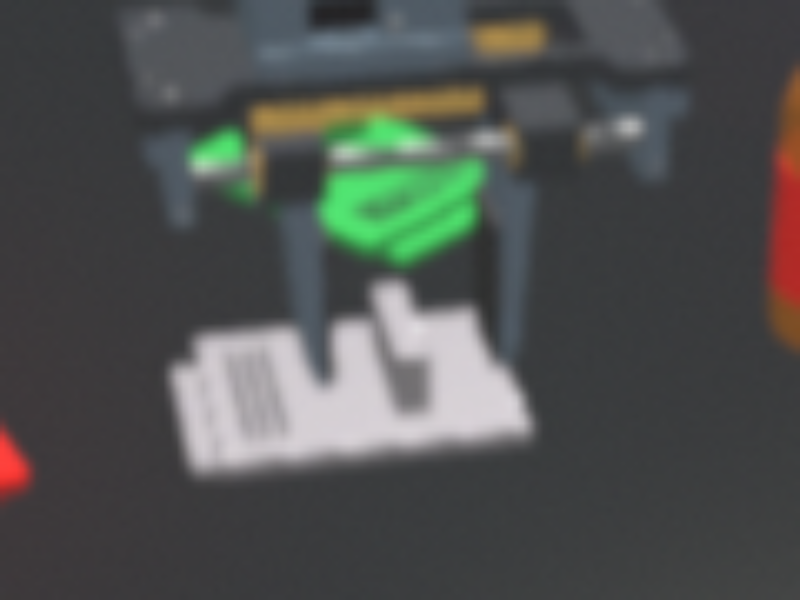

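Request:
carry_out --targets '[{"x": -1,"y": -3,"z": 4,"rx": 0,"ry": 0,"rz": 0,"hand": 0.6},{"x": 0,"y": 0,"z": 2,"rx": 0,"ry": 0,"rz": 0,"hand": 0.3},{"x": 0,"y": 0,"z": 0,"rx": 0,"ry": 0,"rz": 0,"hand": 0.2},{"x": 0,"y": 0,"z": 0,"rx": 0,"ry": 0,"rz": 0,"hand": 0},{"x": 0,"y": 0,"z": 0,"rx": 0,"ry": 0,"rz": 0,"hand": 0},{"x": 0,"y": 0,"z": 0,"rx": 0,"ry": 0,"rz": 0,"hand": 0},{"x": 0,"y": 0,"z": 0,"rx": 0,"ry": 0,"rz": 0,"hand": 0}]' --newtons 25

```text
t: 4.55
tool_pos: [601.8, 204.2, 13.0]
eef_rot: [180.0, -0.0, 80.3]
wrist_force: [-0.4, 0.3, 0.1]
finger_gap: 0.125
```

Run:
```python
from workcell import r
s=r.read_state();print(s["tool_pos"],s["eef_rot"],s["wrist_force"],s["finger_gap"])
```

```text
[601.80708827 204.15264746  13.00405791] [ 1.79990718e+02 -4.46614518e-03  8.03184820e+01] [-0.40490574  0.28539293  0.07446022] 0.12534575091694447
```

Request:
carry_out --targets '[{"x": 0,"y": 0,"z": -15,"rx": 0,"ry": 0,"rz": 0,"hand": 0},{"x": 0,"y": 0,"z": -35,"rx": 0,"ry": 0,"rz": 0,"hand": 0},{"x": 0,"y": 0,"z": -40,"rx": 0,"ry": 0,"rz": 0,"hand": 0},{"x": 0,"y": 0,"z": -40,"rx": 0,"ry": 0,"rz": 0,"hand": 0},{"x": 0,"y": 0,"z": -30,"rx": 0,"ry": 0,"rz": 0,"hand": 0},{"x": 0,"y": 0,"z": -10,"rx": 0,"ry": 0,"rz": 0,"hand": 0},{"x": 0,"y": 0,"z": 0,"rx": 0,"ry": 0,"rz": 0,"hand": 0}]'

```text
t: 5.25
tool_pos: [602.3, 204.3, 184.6]
eef_rot: [179.9, -0.1, 80.3]
wrist_force: [0.4, -0.1, -1.9]
finger_gap: 0.131
```

Run:
```python
from workcell import r
import cv2,pickle
from h import *
s=r.read_state();print(s["tool_pos"],s["eef_rot"],s["wrist_force"],s["finger_gap"])
f=r.grab_frame("side");pickle.dump(f,open("f2.pkl","wb"))
cv2.imwrite("pics/g4.png",f["frame"])
```

```text
[602.29055619 204.30401979 184.60901731] [ 1.79862301e+02 -6.74540755e-02  8.03189902e+01] [ 0.36932442 -0.06382142 -1.8756183 ] 0.13135445553170852
```

View pics/g4.png

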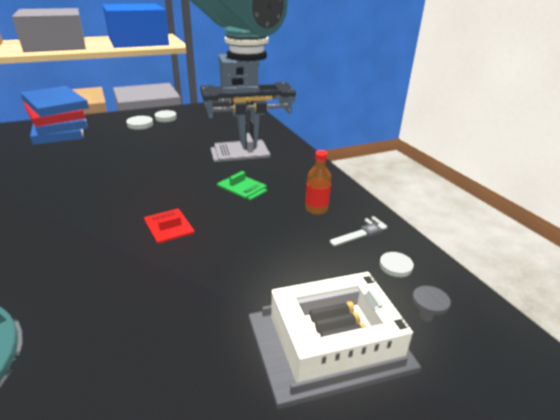

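Request:
carry_out --targets '[{"x": 0,"y": 0,"z": 0,"rx": 0,"ry": 0,"rz": -0.052,"hand": 0},{"x": -27.5,"y": 4.5,"z": 0,"rx": 0,"ry": 0,"rz": 0,"hand": 0},{"x": -27.5,"y": 4.5,"z": 0,"rx": 0,"ry": 0,"rz": 0,"hand": 0},{"x": -27.5,"y": 4.5,"z": 0,"rx": 0,"ry": 0,"rz": 0,"hand": 0},{"x": -27.5,"y": 4.5,"z": 0,"rx": 0,"ry": 0,"rz": 0,"hand": 0},{"x": -27.5,"y": 4.5,"z": 0,"rx": 0,"ry": 0,"rz": 0,"hand": 0},{"x": -27.5,"y": 4.5,"z": 0,"rx": 0,"ry": 0,"rz": 0,"hand": 0},{"x": -27.5,"y": 4.5,"z": 0,"rx": 0,"ry": 0,"rz": 0,"hand": 0},{"x": -27.5,"y": 4.5,"z": 0,"rx": 0,"ry": 0,"rz": 0,"hand": 0},{"x": -27.5,"y": 4.5,"z": 0,"rx": 0,"ry": 0,"rz": 0,"hand": 0},{"x": -27.5,"y": 4.5,"z": 0,"rx": 0,"ry": 0,"rz": 0,"hand": 0},{"x": -27.5,"y": 4.5,"z": 0,"rx": 0,"ry": 0,"rz": 0,"hand": 0},{"x": -27.5,"y": 4.5,"z": 0,"rx": 0,"ry": 0,"rz": 0,"hand": 0},{"x": -27.5,"y": 4.5,"z": 0,"rx": 0,"ry": 0,"rz": 0,"hand": 0},{"x": -27.5,"y": 4.5,"z": 0,"rx": 0,"ry": 0,"rz": 0,"hand": 0},{"x": 0,"y": 0,"z": 20,"rx": 0,"ry": 0,"rz": 0,"hand": 0},{"x": 0,"y": 0,"z": 25,"rx": 0,"ry": 0,"rz": 0,"hand": 0},{"x": 0,"y": 0,"z": 0,"rx": -0.08,"ry": 0,"rz": 0,"hand": 0},{"x": 0,"y": 0,"z": 0,"rx": -0.08,"ry": 0,"rz": 0,"hand": 0},{"x": 0,"y": 0,"z": 0,"rx": -0.08,"ry": 0,"rz": 0,"hand": 0}]'

```text
t: 7.3
tool_pos: [618.1, -185.3, 135.5]
eef_rot: [166.3, -0.0, 83.3]
wrist_force: [0.3, 0.7, -1.4]
finger_gap: 0.131
```

Request:
carry_out --targets '[{"x": 0,"y": 0,"z": 0,"rx": -0.08,"ry": 0,"rz": 0,"hand": 0},{"x": 0,"y": 0,"z": 0,"rx": 0,"ry": 0,"rz": 0,"hand": 0},{"x": 0,"y": 0,"z": 0,"rx": 0,"ry": 0,"rz": 0,"hand": 0}]'

```text
t: 7.6
tool_pos: [618.5, -185.4, 136.6]
eef_rot: [161.9, -0.0, 83.3]
wrist_force: [-0.5, -0.5, -1.7]
finger_gap: 0.134
```

```bash
cat >> h.py <<'E'
from scipy.spatial.transform import Rotation as Ro
C0=(601.6,-184.5);YAW=-6.7;YT=0.8
def pose(s):
    """cover points in unit frame (x,y from unit centre; z world)"""
    R=Ro.from_euler("xyz",s["eef_rot"],degrees=True).as_matrix()
    Rc=np.column_stack([R[:,1],R[:,0],-R[:,2]])
    def W(p): return s["tool_pos"]+Rc@(np.array(p,float)-[15,YT,13])
    def u(p): w=W(p); return np.r_[U(w,C0,YAW),w[2]]
    return Rc,W,u
def show(r,nm=None,box=(255,400,230,430)):
    np.set_printoptions(precision=2,suppress=True)
    s=r.read_state();Rc,W,u=pose(s)
    a=np.radians(YAW);Z=np.array([[np.cos(a),np.sin(a),0],[-np.sin(a),np.cos(a),0],[0,0,1]])
    Ru=Z@Rc
    print("t",s["t"],"tcp",s["tool_pos"],"F(unit)",Z@s["wrist_force"],"M",Z@s["moment"],"gap",s["finger_gap"])
    print("pitch rad",np.arctan2(Ru[2,0],Ru[0,0]),"roll",np.arctan2(Ru[2,1],Ru[2,2]),"yaw",np.arctan2(Ru[1,0],Ru[0,0]))
    print("P",u((-53,0,4)),"tip",u((-62,0,2)),"rear",u((53,0,4)))
    if nm:
        f=r.grab_frame("side");y0,y1,x0,x1=box
        g=f["frame"][y0:y1,x0:x1];k=min(800/g.shape[1],600/g.shape[0])
        cv2.imwrite(nm,cv2.resize(g,None,fx=k,fy=k,interpolation=cv2.INTER_CUBIC))
        import pickle;pickle.dump(f,open("fs.pkl","wb"))
    return s
E
python3 -c "
from workcell import r
from h import *
show(r,'pics/i1.png',(200,400,200,460))
cv2.imwrite('pics/i1t.png',r.grab_frame('top')['frame'])"
```

```text
t 7.6 tcp [ 618.49 -185.41  136.63] F(unit) [-0.45 -0.6  -1.67] M [-0.13  0.28 -0.03] gap 0.13372031001318535
pitch rad 0.3159254824437632 roll 0.000615772947761466 yaw -0.0004701287204718566
P [-44.96   0.31 106.95] tip [-52.9    0.31 102.25] rear [ 55.79   0.26 139.89]
```

View pics/i1.png

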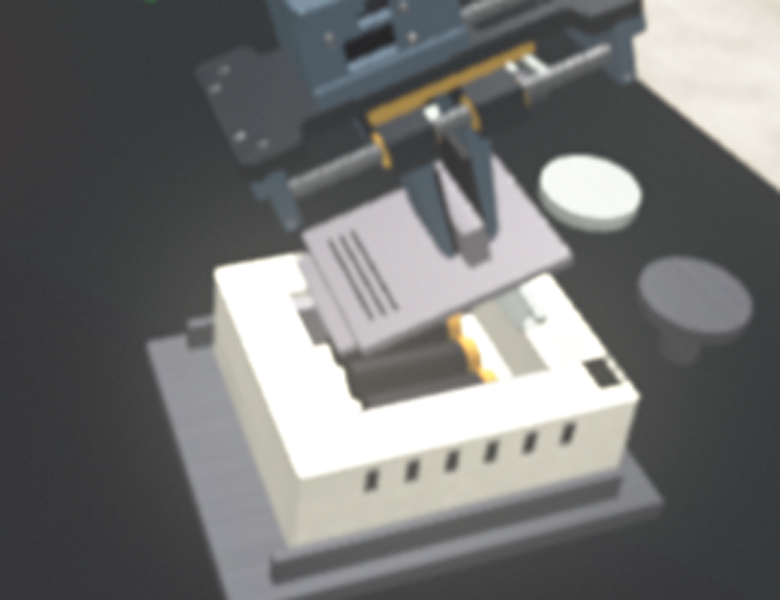

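View pics/i1t.png

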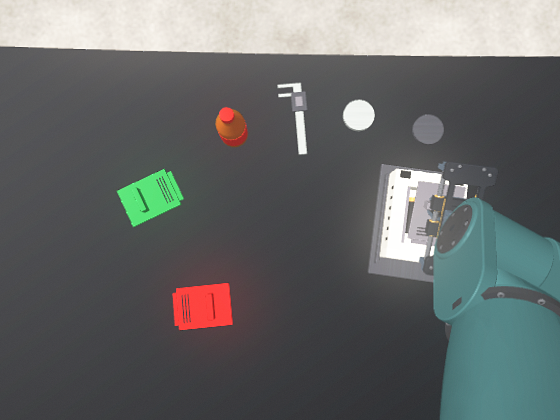

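```bash
python3 -c "
from workcell import r
from h import *
import pickle
np.set_printoptions(precision=1,suppress=True)
s=r.read_state();Rc,W,u=pose(s);f=pickle.load(open('fs.pkl','rb'))
ob=[(365,350),(573,250),(302,237)]
for p,o in zip([(-53,-41,10),(53,-41,10),(-53,41,10)],ob):
    q=np.array(o)/3+200-.3; q2=subpix(f,[q])[0]; e=proj(f,W(p))
    w=onz(f,q2,W(p)[2]); print(q,q2,e, 'cover-in-cam minus model (unit axes)',U(w,C0,YAW)-u(p)[:2])
# unit corners in side camera vs C0
"
```

```text
[321.4 316.4] [318.5 315.2] [321.1 315.7] cover-in-cam minus model (unit axes) [-3.1  1.7]
[390.7 283. ] [390.2 284. ] [391.8 283.8] cover-in-cam minus model (unit axes) [-2.3  0.2]
[300.4 278.7] [300.1 277.3] [300.7 276.6] cover-in-cam minus model (unit axes) [-1.3 -1.2]
```

Request:
carry_out --targets '[{"x": 0,"y": 3.8,"z": 1.2,"rx": 0,"ry": 0,"rz": 0,"hand": 0},{"x": 0,"y": -3.1,"z": 9.5,"rx": 0,"ry": 0,"rz": 0,"hand": 0},{"x": 0,"y": -3.1,"z": 9.5,"rx": 0,"ry": 0,"rz": 0,"hand": 0},{"x": 0,"y": 0,"z": 0,"rx": 0,"ry": 0,"rz": 0,"hand": 0},{"x": 0,"y": 0,"z": 0,"rx": 0,"ry": 0,"rz": 0,"hand": 0},{"x": 0,"y": 0,"z": 0,"rx": 0,"ry": 0,"rz": 0,"hand": 0}]'

```text
t: 8.3
tool_pos: [623.4, -186.1, 118.1]
eef_rot: [161.7, 0.0, 83.3]
wrist_force: [0.4, 0.2, -0.8]
finger_gap: 0.133
```

```bash
python3 -c "
from workcell import r
from h import *
show(r,'pics/i2.png')"
```

```text
t 8.3 tcp [ 623.43 -186.11  118.08] F(unit) [ 0.36  0.23 -0.76] M [-0.03  0.31 -0.02] gap 0.1329121969137896
pitch rad 0.3200107089637213 roll -1.2955231577417673e-05 yaw -9.331201268765746e-05
P [-39.85   0.15  88.14] tip [-47.76   0.15  83.41] rear [ 60.77   0.14 121.49]
```

View pics/i2.png

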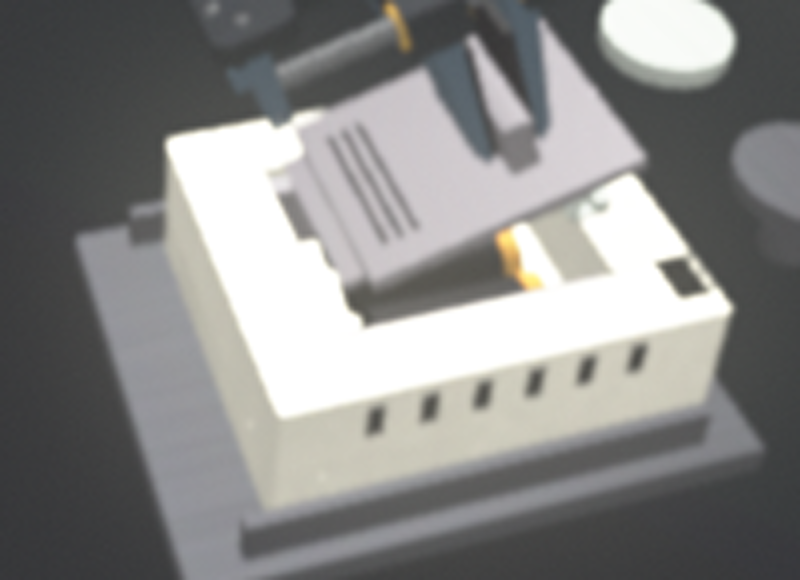

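Request:
carry_out --targets '[{"x": 0,"y": -1.1,"z": 3.3,"rx": 0,"ry": 0,"rz": 0,"hand": 0},{"x": 0,"y": -1.1,"z": 3.3,"rx": 0,"ry": 0,"rz": 0,"hand": 0},{"x": 0,"y": -0.9,"z": 2.8,"rx": 0,"ry": 0,"rz": 0,"hand": 0},{"x": 0,"y": 0,"z": 0,"rx": 0,"ry": 0,"rz": 0,"hand": 0},{"x": 0,"y": 0,"z": 0,"rx": 0,"ry": 0,"rz": 0,"hand": 0}]'

```text
t: 8.85
tool_pos: [623.4, -186.1, 108.0]
eef_rot: [161.7, -0.0, 83.3]
wrist_force: [0.3, -0.3, -0.3]
finger_gap: 0.124
```

Request:
carry_out --targets '[{"x": 0,"y": -0.3,"z": 1,"rx": 0,"ry": 0,"rz": 0,"hand": 0},{"x": 0,"y": -0.3,"z": 1,"rx": 0,"ry": 0,"rz": 0,"hand": 0},{"x": 0,"y": 0,"z": 0,"rx": 0,"ry": 0,"rz": 0,"hand": 0}]'

```text
t: 9.15
tool_pos: [623.4, -186.1, 105.9]
eef_rot: [161.7, -0.0, 83.3]
wrist_force: [0.4, -0.1, -1.1]
finger_gap: 0.134
```

```bash
python3 -c "
from workcell import r
from h import *
show(r,'pics/i3.png')"
```

```text
t 9.15 tcp [ 623.36 -186.08  105.92] F(unit) [ 0.37 -0.01 -1.06] M [-0.08  0.28  0.01] gap 0.13395013189962104
pitch rad 0.31984954959421624 roll 2.5045731931425518e-05 yaw -6.377630955746009e-05
P [-39.92   0.17  75.99] tip [-47.84   0.17  71.27] rear [ 60.7    0.16 109.32]
```

View pics/i3.png

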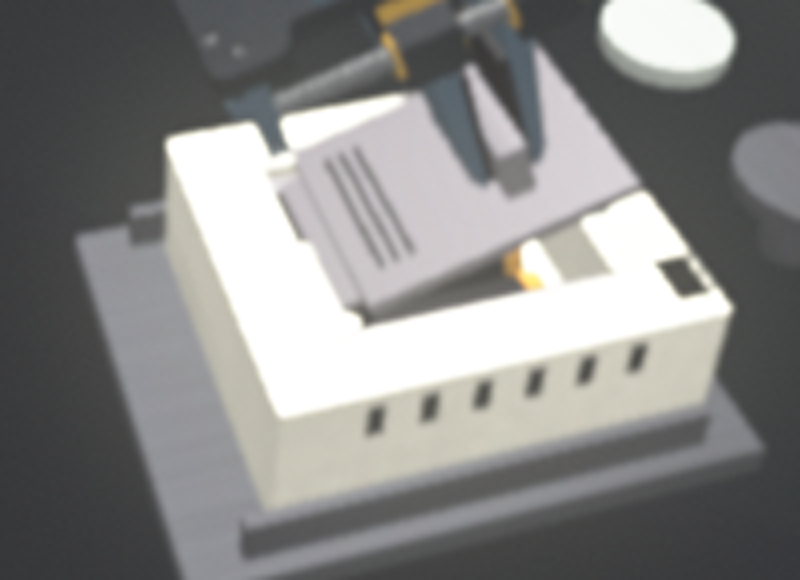

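Request:
carry_out --targets '[{"x": 0,"y": -0.3,"z": 1,"rx": 0,"ry": 0,"rz": 0,"hand": 0},{"x": 0,"y": -0.3,"z": 1,"rx": 0,"ry": 0,"rz": 0,"hand": 0},{"x": 0,"y": 0,"z": 0,"rx": 0,"ry": 0,"rz": 0,"hand": 0}]'

```text
t: 9.5
tool_pos: [623.4, -186.1, 103.8]
eef_rot: [161.7, -0.0, 83.3]
wrist_force: [0.1, 0.9, -1.3]
finger_gap: 0.124
```

Request:
carry_out --targets '[{"x": 0,"y": -0.3,"z": 1,"rx": 0,"ry": 0,"rz": 0,"hand": 0},{"x": 0,"y": -0.3,"z": 1,"rx": 0,"ry": 0,"rz": 0,"hand": 0},{"x": 0,"y": 0,"z": 0,"rx": 0,"ry": 0,"rz": 0,"hand": 0}]'

```text
t: 9.8
tool_pos: [623.5, -186.1, 101.7]
eef_rot: [161.7, -0.0, 83.3]
wrist_force: [-0.3, 1.6, -1.3]
finger_gap: 0.129
```

Request:
carry_out --targets '[{"x": 0,"y": -0.3,"z": 1,"rx": 0,"ry": 0,"rz": 0,"hand": 0},{"x": 0,"y": 0,"z": 0,"rx": 0,"ry": 0,"rz": 0,"hand": 0}]'

```text
t: 10.0
tool_pos: [623.5, -186.1, 100.7]
eef_rot: [161.7, -0.0, 83.3]
wrist_force: [0.9, 0.1, -0.4]
finger_gap: 0.134
```

Request:
carry_out --targets '[{"x": 0,"y": -0.3,"z": 1,"rx": 0,"ry": 0,"rz": 0,"hand": 0},{"x": 0,"y": 0,"z": 0,"rx": 0,"ry": 0,"rz": 0,"hand": 0}]'

```text
t: 10.2
tool_pos: [623.6, -186.1, 99.6]
eef_rot: [161.7, -0.0, 83.3]
wrist_force: [0.4, -0.0, -1.2]
finger_gap: 0.128
```

```bash
python3 -c "
from workcell import r
from h import *
show(r,'pics/i4.png')"
```

```text
t 10.2 tcp [ 623.57 -186.09   99.65] F(unit) [ 0.43  0.05 -1.17] M [-0.1   0.31  0.  ] gap 0.12769864977242382
pitch rad 0.3198470699330082 roll 4.0293081638834665e-05 yaw -0.00010324217504854692
P [-39.72   0.19  69.72] tip [-47.63   0.19  64.99] rear [ 60.91   0.18 103.05]
```

View pics/i4.png

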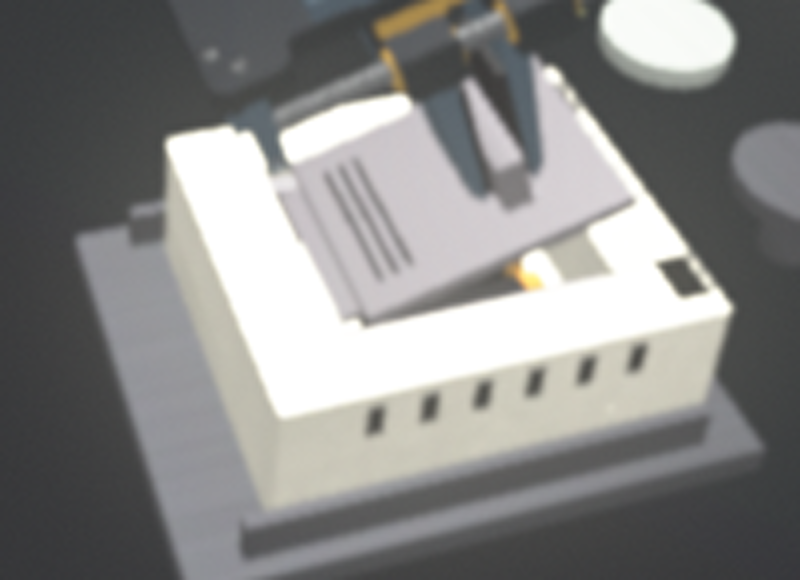

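Request:
carry_out --targets '[{"x": 0,"y": -0.3,"z": 1,"rx": 0,"ry": 0,"rz": 0,"hand": 0},{"x": 0,"y": 0,"z": 0,"rx": 0,"ry": 0,"rz": 0,"hand": 0}]'

```text
t: 10.45
tool_pos: [623.6, -186.1, 98.6]
eef_rot: [161.7, -0.0, 83.3]
wrist_force: [-0.3, 0.5, -1.1]
finger_gap: 0.128
```

Request:
carry_out --targets '[{"x": 0,"y": -0.3,"z": 1,"rx": 0,"ry": 0,"rz": 0,"hand": 0},{"x": 0,"y": 0,"z": 0,"rx": 0,"ry": 0,"rz": 0,"hand": 0}]'

```text
t: 10.65
tool_pos: [623.6, -186.1, 97.5]
eef_rot: [161.7, -0.0, 83.3]
wrist_force: [-0.3, 0.2, -1.5]
finger_gap: 0.13
```

Request:
carry_out --targets '[{"x": 0,"y": -0.3,"z": 1,"rx": 0,"ry": 0,"rz": 0,"hand": 0},{"x": 0,"y": 0,"z": 0,"rx": 0,"ry": 0,"rz": 0,"hand": 0}]'

```text
t: 10.85
tool_pos: [623.6, -186.1, 96.5]
eef_rot: [161.7, -0.0, 83.3]
wrist_force: [1.0, -0.6, -0.8]
finger_gap: 0.131
```

Request:
carry_out --targets '[{"x": 0,"y": -0.3,"z": 0.8,"rx": 0,"ry": 0,"rz": 0,"hand": 0},{"x": 0,"y": 0,"z": 0,"rx": 0,"ry": 0,"rz": 0,"hand": 0}]'

```text
t: 11.05
tool_pos: [623.7, -186.2, 95.7]
eef_rot: [161.7, 0.0, 83.3]
wrist_force: [0.5, -0.3, -0.2]
finger_gap: 0.133
```

Request:
carry_out --targets '[{"x": 0,"y": -0.3,"z": 0.8,"rx": 0,"ry": 0,"rz": 0,"hand": 0},{"x": 0,"y": 0,"z": 0,"rx": 0,"ry": 0,"rz": 0,"hand": 0}]'

```text
t: 11.25
tool_pos: [623.8, -186.2, 95.1]
eef_rot: [161.6, 0.0, 83.3]
wrist_force: [-1.6, -0.4, 3.6]
finger_gap: 0.131
```

Request:
carry_out --targets '[{"x": 0,"y": -0.3,"z": 0.8,"rx": 0,"ry": 0,"rz": 0,"hand": 0},{"x": 0,"y": 0,"z": 0,"rx": 0,"ry": 0,"rz": 0,"hand": 0}]'

```text
t: 11.45
tool_pos: [624.1, -186.2, 94.6]
eef_rot: [161.6, 0.0, 83.3]
wrist_force: [-1.2, 0.6, 7.5]
finger_gap: 0.131
```

Request:
carry_out --targets '[{"x": 0,"y": 0.5,"z": -1.6,"rx": 0,"ry": 0,"rz": 0,"hand": 0},{"x": 0,"y": -1.9,"z": -0.6,"rx": 0,"ry": 0,"rz": 0,"hand": 0},{"x": 0,"y": -1.9,"z": -0.6,"rx": 0,"ry": 0,"rz": 0,"hand": 0},{"x": 0,"y": -1.9,"z": -0.6,"rx": 0,"ry": 0,"rz": 0,"hand": 0},{"x": 0,"y": 0,"z": 0,"rx": 0,"ry": 0,"rz": 0,"hand": 0},{"x": 0,"y": 0,"z": 0,"rx": 0,"ry": 0,"rz": 0,"hand": 0}]'

```text
t: 12.05
tool_pos: [617.4, -185.4, 95.5]
eef_rot: [161.7, -0.0, 83.3]
wrist_force: [-0.9, -0.0, -0.6]
finger_gap: 0.126
```

```bash
python3 -c "
from workcell import r
from h import *
show(r,'pics/i5.png')"
```

```text
t 12.05 tcp [ 617.44 -185.37   95.53] F(unit) [-0.84 -0.15 -0.56] M [-0.06  0.39 -0.  ] gap 0.12558662573270524
pitch rad 0.3196481354916343 roll 9.06530627661055e-05 yaw -0.00012259216883202096
P [-45.89   0.2   65.62] tip [-53.81   0.2   60.9 ] rear [54.74  0.18 98.93]
```

View pics/i5.png

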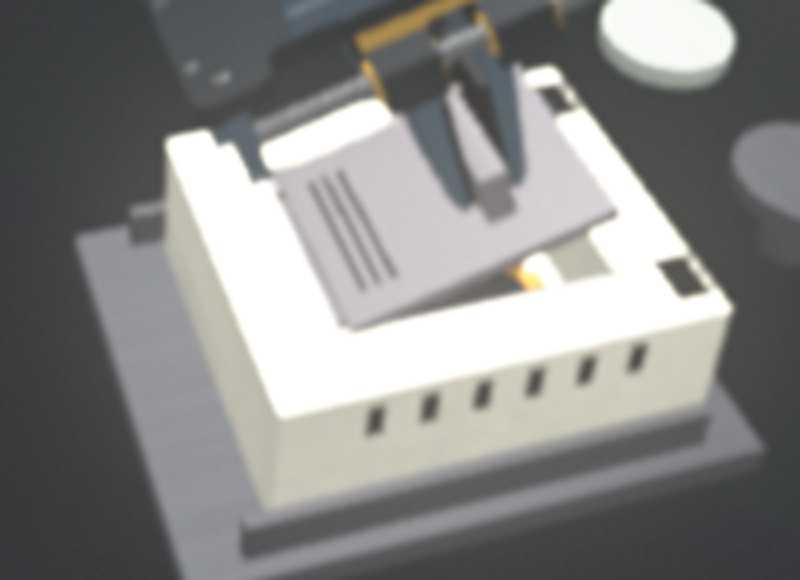

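Request:
carry_out --targets '[{"x": 0,"y": -0.95,"z": -0.31,"rx": 0,"ry": 0,"rz": 0,"hand": 0},{"x": 0,"y": -0.95,"z": -0.31,"rx": 0,"ry": 0,"rz": 0,"hand": 0},{"x": 0,"y": 0,"z": 0,"rx": 0,"ry": 0,"rz": 0,"hand": 0}]'

```text
t: 12.4
tool_pos: [615.5, -185.1, 95.6]
eef_rot: [161.7, -0.0, 83.3]
wrist_force: [-0.7, 0.1, -1.3]
finger_gap: 0.132
```

Request:
carry_out --targets '[{"x": 0,"y": -0.95,"z": -0.31,"rx": 0,"ry": 0,"rz": 0,"hand": 0},{"x": 0,"y": 0,"z": 0,"rx": 0,"ry": 0,"rz": 0,"hand": 0}]'

```text
t: 12.6
tool_pos: [614.6, -185.1, 95.6]
eef_rot: [161.7, 0.0, 83.3]
wrist_force: [0.1, -0.5, -0.0]
finger_gap: 0.128
```

Request:
carry_out --targets '[{"x": 0,"y": -0.95,"z": -0.31,"rx": 0,"ry": 0,"rz": 0,"hand": 0},{"x": 0,"y": 0,"z": 0,"rx": 0,"ry": 0,"rz": 0,"hand": 0}]'

```text
t: 12.8
tool_pos: [613.6, -184.9, 95.6]
eef_rot: [161.7, -0.0, 83.3]
wrist_force: [0.4, -0.2, -1.6]
finger_gap: 0.128
```

Request:
carry_out --targets '[{"x": 0,"y": -0.95,"z": -0.31,"rx": 0,"ry": 0,"rz": 0,"hand": 0},{"x": 0,"y": 0,"z": 0,"rx": 0,"ry": 0,"rz": 0,"hand": 0}]'

```text
t: 13.0
tool_pos: [612.6, -184.8, 95.6]
eef_rot: [161.7, -0.0, 83.3]
wrist_force: [0.6, 0.5, -1.0]
finger_gap: 0.127
```

Request:
carry_out --targets '[{"x": 0,"y": -0.95,"z": -0.31,"rx": 0,"ry": 0,"rz": 0,"hand": 0},{"x": 0,"y": 0,"z": 0,"rx": 0,"ry": 0,"rz": 0,"hand": 0}]'

```text
t: 13.2
tool_pos: [612.1, -184.9, 95.9]
eef_rot: [161.6, 0.0, 83.3]
wrist_force: [4.3, 0.6, -3.1]
finger_gap: 0.128
```

Request:
carry_out --targets '[{"x": 0,"y": -0.95,"z": -0.31,"rx": 0,"ry": 0,"rz": 0,"hand": 0},{"x": 0,"y": 0,"z": 0,"rx": 0,"ry": 0,"rz": 0,"hand": 0}]'

```text
t: 13.4
tool_pos: [611.8, -184.9, 96.3]
eef_rot: [161.5, 0.0, 83.3]
wrist_force: [7.2, 0.4, -2.7]
finger_gap: 0.134
```

Request:
carry_out --targets '[{"x": 0,"y": 3,"z": 1,"rx": 0,"ry": 0,"rz": 0,"hand": 0},{"x": 0,"y": 0,"z": 0,"rx": 0,"ry": 0,"rz": 0,"hand": 0},{"x": 0,"y": 0,"z": 0,"rx": 0,"ry": 0,"rz": 0,"hand": 0}]'

```text
t: 13.7
tool_pos: [613.7, -184.9, 95.5]
eef_rot: [161.7, -0.0, 83.3]
wrist_force: [1.1, 1.0, -0.6]
finger_gap: 0.132
```

```bash
python3 -c "
from workcell import r
from h import *
show(r)"
```

```text
t 13.7 tcp [ 613.7  -184.94   95.53] F(unit) [ 1.03  1.08 -0.61] M [-0.05  0.21  0.03] gap 0.1320585053827262
pitch rad 0.3196278547849432 roll 7.851890624248256e-05 yaw -4.2631079058923686e-05
P [-49.66   0.18  65.62] tip [-57.58   0.18  60.89] rear [50.97  0.18 98.92]
```

Request:
carry_out --targets '[{"x": 0,"y": 0,"z": 1.65,"rx": 0.025,"ry": 0,"rz": 0,"hand": 0},{"x": 0,"y": 0,"z": 1.65,"rx": 0.025,"ry": 0,"rz": 0,"hand": 0},{"x": 0,"y": 0,"z": 0,"rx": 0,"ry": 0,"rz": 0,"hand": 0}]'

```text
t: 14.0
tool_pos: [615.3, -185.2, 92.4]
eef_rot: [164.6, 0.0, 83.3]
wrist_force: [-0.6, 0.1, -0.7]
finger_gap: 0.131
```

Request:
carry_out --targets '[{"x": 0,"y": 0,"z": 1.65,"rx": 0.025,"ry": 0,"rz": 0,"hand": 0},{"x": 0,"y": 0,"z": 1.65,"rx": 0.025,"ry": 0,"rz": 0,"hand": 0},{"x": 0,"y": 0,"z": 0,"rx": 0,"ry": 0,"rz": 0,"hand": 0}]'

```text
t: 14.3
tool_pos: [616.1, -185.3, 89.2]
eef_rot: [167.5, 0.0, 83.3]
wrist_force: [-0.1, 0.1, -0.0]
finger_gap: 0.124
```

```bash
python3 -c "
from workcell import r
from h import *
show(r,'pics/i6.png')"
```

```text
t 14.3 tcp [ 616.1  -185.25   89.19] F(unit) [-0.11  0.1  -0.  ] M [-0.16  0.23  0.02] gap 0.12427452521084255
pitch rad 0.21875360175878417 roll -9.114426896435744e-05 yaw 0.00012318974790740878
P [-49.94   0.14  65.65] tip [-58.29   0.13  61.75] rear [53.54  0.15 88.66]
```

View pics/i6.png

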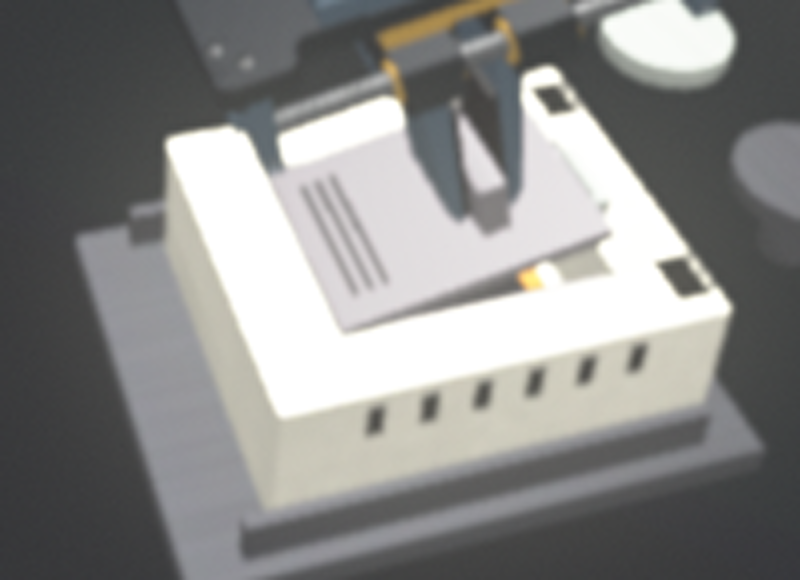

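Request:
carry_out --targets '[{"x": 0,"y": -1,"z": -0.2,"rx": 0,"ry": 0,"rz": 0,"hand": 0},{"x": 0,"y": 0,"z": 0,"rx": 0,"ry": 0,"rz": 0,"hand": 0}]'

```text
t: 14.55
tool_pos: [614.5, -185.0, 89.3]
eef_rot: [167.4, -0.0, 83.3]
wrist_force: [0.1, -0.5, -0.2]
finger_gap: 0.126
```

Request:
carry_out --targets '[{"x": 0,"y": 0.1,"z": 1.7,"rx": 0.025,"ry": 0,"rz": 0,"hand": 0},{"x": 0,"y": 0,"z": 0,"rx": 0,"ry": 0,"rz": 0,"hand": 0}]'

```text
t: 14.75
tool_pos: [615.3, -185.2, 87.6]
eef_rot: [168.9, 0.0, 83.3]
wrist_force: [-0.5, -0.7, -0.8]
finger_gap: 0.128
```

Request:
carry_out --targets '[{"x": 0,"y": 0.1,"z": 1.7,"rx": 0.025,"ry": 0,"rz": 0,"hand": 0},{"x": 0,"y": 0,"z": 0,"rx": 0,"ry": 0,"rz": 0,"hand": 0}]'

```text
t: 14.95
tool_pos: [615.8, -185.2, 85.9]
eef_rot: [170.3, 0.0, 83.3]
wrist_force: [-0.3, 0.3, -0.5]
finger_gap: 0.127
```

```bash
python3 -c "
from workcell import r
from h import *
show(r)"
```

```text
t 14.95 tcp [ 615.79 -185.18   85.86] F(unit) [-0.37  0.28 -0.52] M [-0.2   0.23 -0.01] gap 0.1265524865613567
pitch rad 0.16861124547471246 roll -4.166385025005475e-05 yaw 0.00011909988558712367
P [-51.35   0.17  65.58] tip [-59.89   0.17  62.1 ] rear [53.15  0.18 83.37]
```

Request:
carry_out --targets '[{"x": 0,"y": 0.1,"z": 1.7,"rx": 0.025,"ry": 0,"rz": 0,"hand": 0},{"x": 0,"y": 0,"z": 0,"rx": 0,"ry": 0,"rz": 0,"hand": 0}]'

```text
t: 15.15
tool_pos: [616.0, -185.2, 84.1]
eef_rot: [171.8, -0.0, 83.3]
wrist_force: [-0.7, -0.1, 2.3]
finger_gap: 0.13
```

Request:
carry_out --targets '[{"x": 0,"y": 0,"z": 0.9,"rx": 0.012,"ry": 0,"rz": 0,"hand": 0},{"x": 0,"y": 0,"z": 0,"rx": 0,"ry": 0,"rz": 0,"hand": 0}]'

```text
t: 15.35
tool_pos: [616.1, -185.2, 83.5]
eef_rot: [172.4, -0.0, 83.3]
wrist_force: [-1.7, -0.2, 4.2]
finger_gap: 0.132
```

```bash
python3 -c "
from workcell import r
from h import *
show(r)"
```

```text
t 15.35 tcp [ 616.12 -185.23   83.51] F(unit) [-1.68 -0.36  4.19] M [-0.12  0.38 -0.03] gap 0.13221597345479652
pitch rad 0.13237720661423313 roll 1.5009710353700649e-05 yaw -4.231639463621895e-05
P [-51.71   0.17  65.61] tip [-60.37   0.17  62.44] rear [53.36  0.17 79.6 ]
```

Request:
carry_out --targets '[{"x": 0,"y": 0,"z": 0,"rx": 0,"ry": 0,"rz": 0,"hand": 0.2},{"x": 0,"y": 0,"z": 0,"rx": 0,"ry": 0,"rz": 0,"hand": 0.3},{"x": 0,"y": 0,"z": 0,"rx": 0,"ry": 0,"rz": 0,"hand": 0.3},{"x": 0,"y": 0,"z": -10,"rx": 0,"ry": 0,"rz": 0,"hand": 0.3},{"x": 0,"y": 0,"z": -20,"rx": 0,"ry": 0,"rz": 0,"hand": 0.3},{"x": 0,"y": 0,"z": -15,"rx": 0,"ry": 0,"rz": 0,"hand": 0.3},{"x": 0,"y": 0,"z": 0,"rx": 0.06,"ry": 0,"rz": 0,"hand": 0},{"x": 0,"y": 0,"z": 0,"rx": 0,"ry": 0,"rz": 0,"hand": 0},{"x": 0,"y": 0,"z": 0,"rx": 0,"ry": 0,"rz": 0,"hand": 0},{"x": 0,"y": 0,"z": 0,"rx": 0,"ry": 0,"rz": 0,"hand": 0}]'

```text
t: 16.35
tool_pos: [609.7, -184.4, 127.7]
eef_rot: [175.8, -0.0, 83.3]
wrist_force: [0.2, 0.5, -0.1]
finger_gap: 0.009
```

```bash
python3 -c "
from workcell import r
from h import *
show(r,'pics/i7.png')"
```

```text
t 16.35 tcp [ 609.72 -184.38  127.71] F(unit) [ 0.15  0.5  -0.15] M [-0.06  0.12  0.  ] gap 0.009274453298298374
pitch rad 0.0734122533556238 roll 0.0001882212701464098 yaw -5.770836709372952e-05
P [-59.1    0.27 113.75] tip [-67.93   0.27 111.09] rear [ 46.61   0.27 121.52]
```

View pics/i7.png

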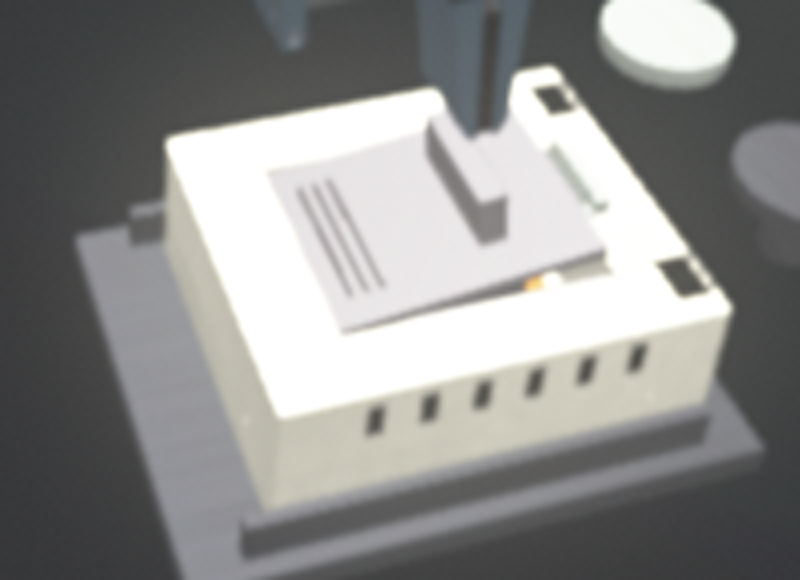

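Request:
carry_out --targets '[{"x": 0,"y": 2.2,"z": 10,"rx": 0,"ry": 0,"rz": 0,"hand": 0},{"x": 0,"y": 2.2,"z": 8,"rx": 0,"ry": 0,"rz": 0,"hand": 0},{"x": 0,"y": 0,"z": 2.5,"rx": 0,"ry": 0,"rz": 0,"hand": 0},{"x": 0,"y": 0,"z": 0,"rx": 0,"ry": 0,"rz": 0,"hand": 0},{"x": 0,"y": 0,"z": 0,"rx": 0,"ry": 0,"rz": 0,"hand": 0}]'

```text
t: 16.9
tool_pos: [615.9, -185.2, 107.7]
eef_rot: [175.8, -0.0, 83.3]
wrist_force: [-1.1, 0.3, -0.5]
finger_gap: 0.005
```

Request:
carry_out --targets '[{"x": 0,"y": 0,"z": 1,"rx": 0,"ry": 0,"rz": 0,"hand": 0},{"x": 0,"y": 0,"z": 1,"rx": 0,"ry": 0,"rz": 0,"hand": 0},{"x": 0,"y": 0,"z": 0,"rx": 0,"ry": 0,"rz": 0,"hand": 0}]'

```text
t: 17.2
tool_pos: [616.1, -185.3, 106.0]
eef_rot: [175.8, 0.0, 83.3]
wrist_force: [0.4, 0.5, 0.5]
finger_gap: 0.007
```

```bash
python3 -c "
from workcell import r
from h import *
show(r,'pics/i8.png')"
```

```text
t 17.2 tcp [ 616.15 -185.25  105.97] F(unit) [0.32 0.5  0.52] M [-0.09  0.1  -0.04] gap 0.007273568638152708
pitch rad 0.07318504429002613 roll -4.5274821055260646e-05 yaw -8.252221695780686e-05
P [-52.63   0.16  92.02] tip [-61.46   0.16  89.37] rear [53.09  0.15 99.77]
```

View pics/i8.png

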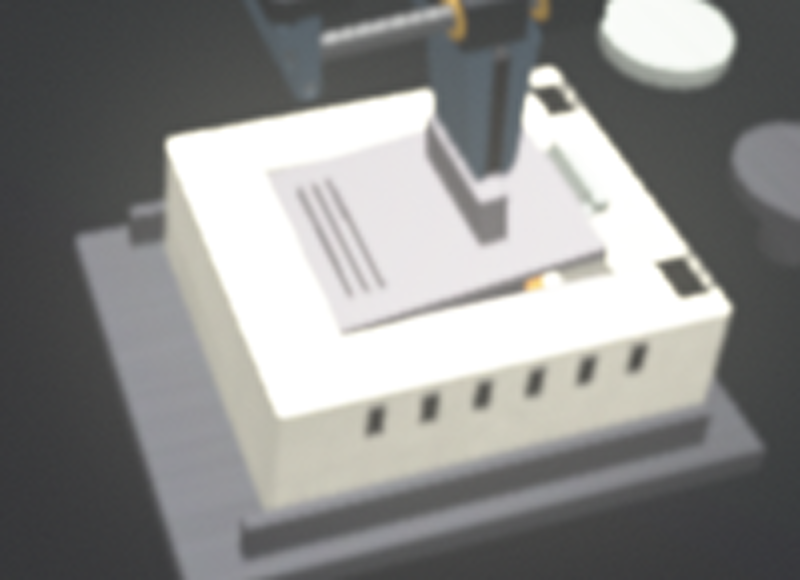

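Request:
carry_out --targets '[{"x": 0,"y": 0,"z": 1,"rx": 0,"ry": 0,"rz": 0,"hand": 0},{"x": 0,"y": 0,"z": 1,"rx": 0,"ry": 0,"rz": 0,"hand": 0},{"x": 0,"y": 0,"z": 0,"rx": 0,"ry": 0,"rz": 0,"hand": 0}]'

```text
t: 17.55
tool_pos: [616.7, -185.4, 104.3]
eef_rot: [175.8, 0.0, 83.3]
wrist_force: [0.7, -0.1, 3.7]
finger_gap: 0.007
```

Request:
carry_out --targets '[{"x": 0,"y": 0,"z": 1,"rx": 0,"ry": 0,"rz": 0,"hand": 0},{"x": 0,"y": 0,"z": 0,"rx": 0,"ry": 0,"rz": 0,"hand": 0}]'

```text
t: 17.75
tool_pos: [617.0, -185.5, 103.5]
eef_rot: [175.7, 0.0, 83.3]
wrist_force: [0.6, 0.1, 5.6]
finger_gap: 0.003
```

Request:
carry_out --targets '[{"x": 0,"y": 0,"z": 1,"rx": 0,"ry": 0,"rz": 0,"hand": 0},{"x": 0,"y": 0,"z": 0,"rx": 0,"ry": 0,"rz": 0,"hand": 0}]'

```text
t: 17.95
tool_pos: [617.4, -185.5, 102.6]
eef_rot: [175.7, 0.0, 83.3]
wrist_force: [1.4, -0.8, 6.3]
finger_gap: 0.008
```

Request:
carry_out --targets '[{"x": 0,"y": 0,"z": 1,"rx": 0,"ry": 0,"rz": 0,"hand": 0},{"x": 0,"y": 0,"z": 0,"rx": 0,"ry": 0,"rz": 0,"hand": 0}]'

```text
t: 18.15
tool_pos: [616.6, -185.3, 101.0]
eef_rot: [175.8, 0.0, 83.3]
wrist_force: [-0.1, -0.8, -0.1]
finger_gap: 0.004
```

```bash
python3 -c "
from workcell import r
from h import *
show(r,'pics/i9.png')"
```

```text
t 18.15 tcp [ 616.63 -185.27  101.02] F(unit) [ 0.02 -0.76 -0.05] M [-0.1   0.07 -0.03] gap 0.003731863255133614
pitch rad 0.07328205123573886 roll -5.0195906499322576e-05 yaw -2.2046623789523482e-05
P [-52.14   0.19  87.06] tip [-60.97   0.19  84.41] rear [53.58  0.19 94.82]
```

View pics/i9.png

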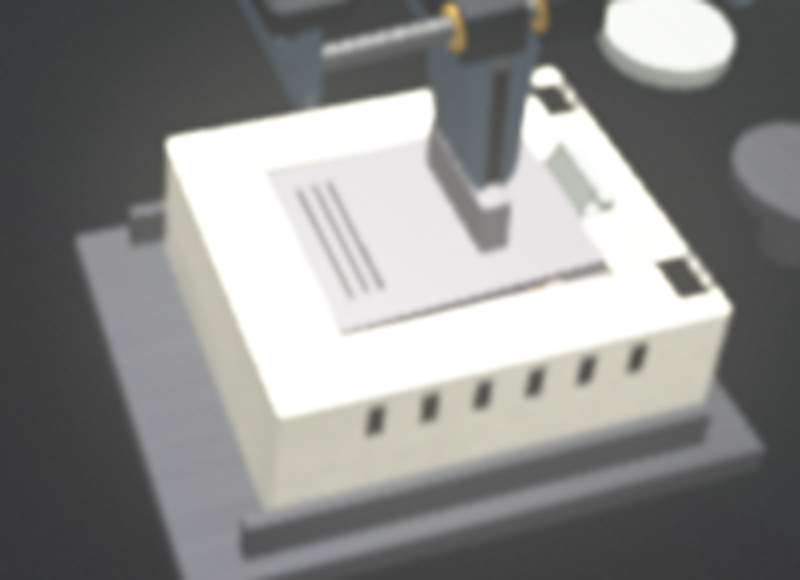

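The cover has dropped, but the picture still shows a thin dark gap under its rear right edge at about (560,280). I'll keep pressing gently.

Request:
carry_out --targets '[{"x": 0,"y": 0,"z": 1,"rx": 0,"ry": 0,"rz": 0,"hand": 0},{"x": 0,"y": 0,"z": 1,"rx": 0,"ry": 0,"rz": 0,"hand": 0},{"x": 0,"y": 0,"z": 0,"rx": 0,"ry": 0,"rz": 0,"hand": 0}]'

```text
t: 18.5
tool_pos: [616.9, -185.3, 99.0]
eef_rot: [175.8, 0.0, 83.3]
wrist_force: [2.3, -0.3, 3.3]
finger_gap: 0.006
```

Request:
carry_out --targets '[{"x": 0,"y": 0,"z": 1,"rx": 0,"ry": 0,"rz": 0,"hand": 0},{"x": 0,"y": 0,"z": 0,"rx": 0,"ry": 0,"rz": 0,"hand": 0}]'

```text
t: 18.7
tool_pos: [616.7, -185.3, 97.9]
eef_rot: [175.8, 0.0, 83.3]
wrist_force: [2.1, -1.0, 3.0]
finger_gap: 0.009
```

Request:
carry_out --targets '[{"x": 0,"y": 0,"z": 1,"rx": 0,"ry": 0,"rz": 0,"hand": 0},{"x": 0,"y": 0,"z": 0,"rx": 0,"ry": 0,"rz": 0,"hand": 0}]'

```text
t: 18.9
tool_pos: [616.1, -185.1, 96.4]
eef_rot: [175.9, -0.0, 83.3]
wrist_force: [1.2, -0.1, 0.4]
finger_gap: 0.006
```

Request:
carry_out --targets '[{"x": 0,"y": 0,"z": 1,"rx": 0,"ry": 0,"rz": 0,"hand": 0},{"x": 0,"y": 0,"z": 0,"rx": 0,"ry": 0,"rz": 0,"hand": 0}]'

```text
t: 19.1
tool_pos: [616.4, -185.2, 96.2]
eef_rot: [175.9, -0.0, 83.3]
wrist_force: [-5.4, 2.0, 11.4]
finger_gap: 0.008
```

Request:
carry_out --targets '[{"x": 0,"y": 0,"z": -3,"rx": 0,"ry": 0,"rz": 0,"hand": 0},{"x": 0,"y": 0,"z": -15,"rx": 0,"ry": 0,"rz": 0,"hand": 0},{"x": 0,"y": 0,"z": -30,"rx": 0,"ry": 0,"rz": 0,"hand": 0},{"x": 0,"y": 0,"z": -40,"rx": 0,"ry": 0,"rz": 0,"hand": 0},{"x": 0,"y": 0,"z": 0,"rx": 0,"ry": 0,"rz": 0,"hand": 0},{"x": 0,"y": 0,"z": 0,"rx": 0,"ry": 0,"rz": 0,"hand": 0}]'

```text
t: 19.7
tool_pos: [610.8, -184.7, 185.2]
eef_rot: [175.7, 0.0, 83.3]
wrist_force: [-1.1, 0.5, 0.6]
finger_gap: 0.002
```

```bash
python3 -c "
from workcell import r
from h import *
show(r,'pics/i10.png')"
```

```text
t 19.7 tcp [ 610.79 -184.7   185.23] F(unit) [-1.12  0.41  0.64] M [-0.08  0.08  0.01] gap 0.002041841772274068
pitch rad 0.0750080662806268 roll -0.00046857371411436873 yaw -6.892333092837272e-05
P [-57.99   0.07 171.16] tip [-66.81   0.07 168.49] rear [ 47.71   0.07 179.11]
```

View pics/i10.png

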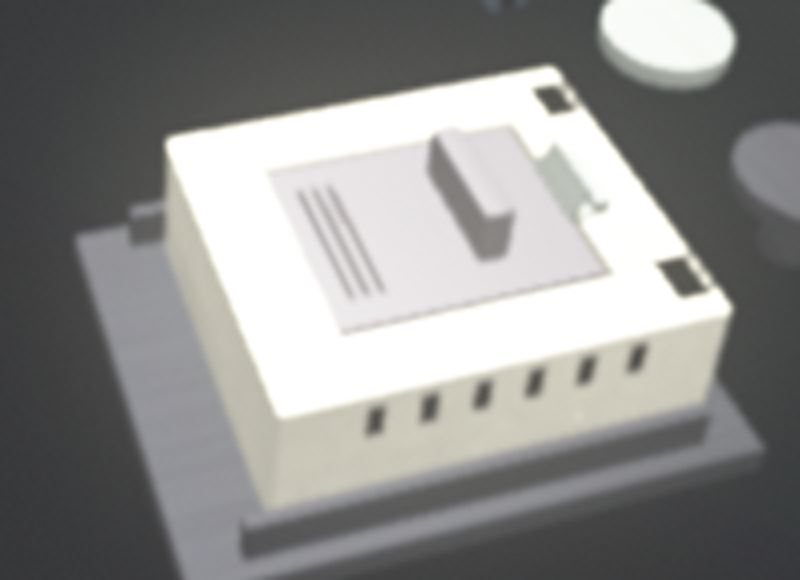

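The cover is flat, and the clip at (570,180) overlaps its rear edge. I'll check the clip position and the bystanders from above, moving the arm aside first.

Request:
carry_out --targets '[{"x": 30,"y": 0,"z": -10,"rx": 0,"ry": 0,"rz": 0,"hand": 0},{"x": 45,"y": 0,"z": 0,"rx": 0,"ry": 0,"rz": 0,"hand": 0},{"x": 45,"y": 0,"z": 0,"rx": 0,"ry": 0,"rz": 0,"hand": 0},{"x": 45,"y": 0,"z": 0,"rx": 0,"ry": 0,"rz": 0,"hand": 0},{"x": 45,"y": 0,"z": 0,"rx": 0,"ry": 0,"rz": 0,"hand": 0},{"x": 30,"y": 0,"z": 0,"rx": 0,"ry": 0,"rz": 0,"hand": 0},{"x": 30,"y": 0,"z": 0,"rx": 0,"ry": 0,"rz": 0,"hand": 0},{"x": 0,"y": 0,"z": 0,"rx": 0,"ry": 0,"rz": 0,"hand": 0},{"x": 0,"y": 0,"z": 0,"rx": 0,"ry": 0,"rz": 0,"hand": 0}]'

```text
t: 20.65
tool_pos: [640.5, 84.0, 192.4]
eef_rot: [175.9, 0.0, 83.4]
wrist_force: [-0.2, -0.0, 1.0]
finger_gap: 0.003
```

```bash
python3 -c "
from workcell import r
from h import *
import pickle
f=r.grab_frame('top');o=pickle.load(open('f0.pkl','rb'))['top']['frame']
g=f['frame'];d=cv2.absdiff(g,o).max(2)
n=lambda im:np.clip((cv2.resize(im[155:255,360:480],(400,333),interpolation=cv2.INTER_CUBIC).astype(float)-100)*1.65,0,255).astype(np.uint8)
cv2.imwrite('pics/e1.png',np.vstack([np.hstack([n(o),n(g)]),cv2.resize(g,(800,266))[:266]]))
# bystander region change (caliper, disc, anvil, bottle)
for nm,(x0,x1,y0,y1) in dict(cal=(270,315,75,160),disc=(338,380,95,135),anvil=(408,448,110,148),bottle=(210,252,100,152)).items(): print(nm,(d[y0:y1,x0:x1]>40).sum())
s=r.read_state();print(s['t'],s['wrist_force'])"
```

```text
cal 1399
disc 1
anvil 0
bottle 462
20.7 [-0.95138038  0.10905432  0.23967897]
```

View pics/e1.png

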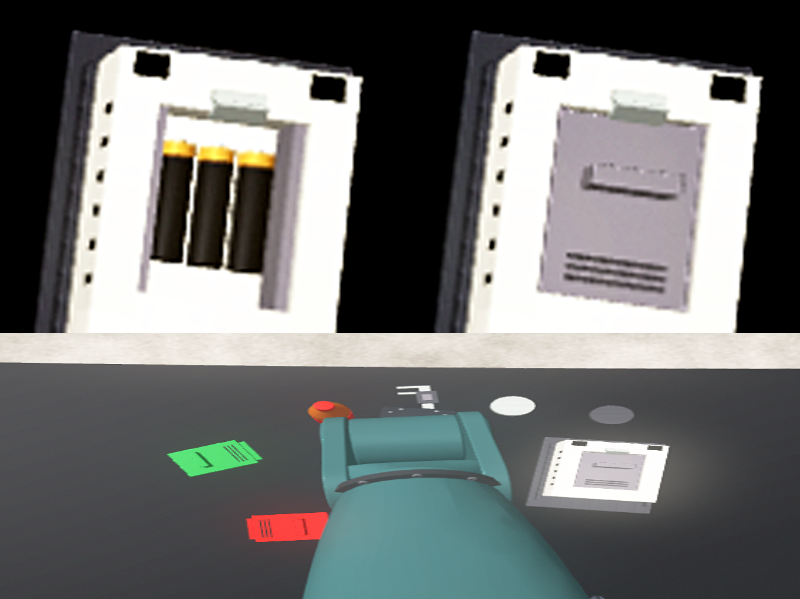

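The clip sits at the same pixels as at the start, now over the cover's rear edge, and the cover is flat. The disc and anvil are unchanged. The caliper and bottle differences come from the arm partly hiding them.

```bash
python3 -c "
from workcell import r
print(r.hand_in())"
```

```text
the job is handed in; nothing more can be done
None
```

The cover is back on the battery bay and I've handed the job in, at about 20.7 s of the 66 s allowed. No verdict was reported.

- **How it went in:** I gripped the grey cover by its rib and tilted it about 0.32 rad. Feeling down to the rails suggested the unit sits about 2.7 mm low. I then slid the lip under the ledge, pivoted the cover until it met the clip, let go, and pressed the rib top with closed fingers.
- **Forces:** The largest wrist reading was about 11.5 N, with the cover down on the rails at the end of the press. The press met about 6 N at the clip, dropped to zero once, then closed fully. I only read forces at the end of each move, so a brief peak in between could have been missed.
- **Last checks:** The side and top pictures show the cover flat and square, with the clip back at its rest position over the rear edge. The arm is well clear.
- **Bystanders:** The disc and anvil had not moved. In the last top picture the arm partly hid the caliper and bottle, so the change check flagged both. What was visible looked in place, and the arm never went near them.
- **Disagreements:** The two cameras disagreed by 2–3 mm on where the unit lies. Contact put the ledge about 1.7 mm from my camera estimate, so I went by the contact.

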